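Make up the pouring kit and the sealing kit for two plaster moulds

TASK

Make up two mould kits from the stock on the bench: into the blue tray put the red funnel and one wooden wedge, and into the yellow tray the white plaster plug, the black-lidded jar and the other wooden wedge. Each thing must sit upright and fully down in the pocket cut to its shape (the wedges lying flat in the straight bays, either way round), and be let go. Leave the unfired grey beaker standing where it is.

Things in the scene. Friction and masses are not known exactly. Their poses are not given: they have to be found in the camera images.
- blue_tray: Blue painted kit tray, 130 (x) by 260 (y) by 16 mm, fixed. Origin: centre of underside, z up. 9 mm plywood base (pocket floors at z = 9 mm) under a 7 mm painted layer with open pockets, in mm: round 109 dia. for the funnel at (0, -55); straight wedge bay at (0, +80), 111 along x by 46 along y, side walls cut away for fingers over |x| < 27 mm.
- yellow_tray: Yellow painted kit tray, 130 (x) by 260 (y) by 16 mm, fixed. Origin: centre of underside, z up. 9 mm plywood base (pocket floors at z = 9 mm) under a 7 mm painted layer with open pockets, in mm: round 59 dia. for the plug at (+30, -8); round 74 dia. for the jar at (-20, -84); straight wedge bay at (0, +80), 111 along x by 46 along y, side walls cut away for fingers over |x| < 27 mm.
- funnel: Loose red plastic funnel standing on its wide mouth, stem up: mouth 93 mm diameter, whole height 92 mm; the cone ends at z = 52 mm and the stem (about 20 mm diameter at its foot, 13 mm at the top) runs from there to the top. Origin at the centre of the underside, z up; about 50 g. Grasp the stem.
- plug: Loose white plaster pouring plug, a plain round stub 43 mm in diameter at the base, slightly narrower at the top, 38 mm high, standing upright. Origin at the centre of the underside, z up; about 45 g.
- jar: Loose closed white jar with a black screw lid, 58 mm diameter, 85 mm high (lid 54 mm diameter, from z = 72 mm up), standing upright. Origin at the centre of the underside, z up; about 240 g.
- wedge_a: Loose beech wedge, one of two alike (either may go to either tray), 34 mm wide (x), 95 mm long (y), lying on its flat base; 22 mm high at the end toward its +y, about 13 mm at mid length, 4 mm at the other. Origin: centre of the underside, z up; 35 g. Long sides upright and parallel: grasp across the 34 mm.
- wedge_b: Loose beech wedge, one of two alike (either may go to either tray), 34 mm wide (x), 95 mm long (y), lying on its flat base; 22 mm high at the end toward its +y, about 13 mm at mid length, 4 mm at the other. Origin: centre of the underside, z up; 35 g. Long sides upright and parallel: grasp across the 34 mm.
- beaker: Loose unfired grey clay beaker, 77 mm diameter at the rim, 83 mm high, open at the top; not part of either kit and to be left standing. Origin at the centre of the underside, z up.
Things that resemble listed ones, but are neither listed nor needed, are in the scene too. Leave any green or turquoise look-alike of the funnel alone.

How it is judged:
By the outcome, as a careful person would: the job done as asked, in the order asked, and still so for the second after the job is handed in, with the robot touching nothing.
It also fails if it takes over 128 s, if anything falls off the work surface, if the arm or the gripper's body presses on something with over 40 N, if the wrist force passes 120 N, or if a joint passes its speed limit or range.

ROBOT

A 7-joint arm with a two-finger parallel gripper is mounted at the origin on the work surface; the furniture and walls round the work are solid. World frame = base frame: x ahead of the robot, y to its left, z up, the work surface at z = 0. Lengths are in m, angles in degrees, forces in N, time in s.
With the tool pointing down it reaches from about 0.35 to 0.9 m from the base axis. Payload 8.1 kg.
Tool frame: the origin (TCP) lies on the centre line of the jaws, within the pads' length; the fingertips stand ahead of it and the grasp point (between the pads) lies 5 mm behind it (arm.nose_length is the z of the fingertips in the tool frame, in m); z points along the fingers, y is the direction in which the jaws open and shut (so a half turn about z gives the same grasp; the last joint's range is limited). The gripper opens to 85 mm and grips with 20 to 120 N. Pads are 22 mm wide; open, the fingers measure 114 mm over their backs; the gripper's body (76 mm by 85 mm) begins 54 mm behind the grasp point. The pads swing forward as they close: fully open they stand 13 mm farther back than shut.
Start: joints at [66.142, 24.895, 1.432, 90.138, -0.665, 64.973, -4.303], TCP at [0.193, -0.595, 0.245] pointing down, gripper open.
Joint ranges: [-149.89, 149.89], [-25.12, 119.58], [-72.63, 75.52], [4.76, 147.25], [-75.54, 255.54], [6.69, 114.76], [-157.13, 157.13]. Speed limits (degrees/s): [127.2, 127.2, 172.46, 172.46, 180, 180, 180].

INTERFACE

Orientations are given as a 3x3 rotation matrix whose columns are the frame's x, y, z axes.
In Python, from cell import arm gives the robot as it stands.
- The arm moves only by the tool drive_tool, never from a script. Its argument "deltas" is a list of rows, each an object with "translation": the shift along the tool's x, y, z as a fraction of full scale, a list of three; "twist": the turn, a rotation vector about the tool's x, y, z as a fraction of full scale, a list of three; "gripper": the closure, from -1 (fully open) to 1 (shut). A call has 1 to 10 rows; each row shifts and turns the commanded pose from where the row before left it, along the tool's axes as they then stand; what a row does not reach is not made up. Full scale, the value 1, is 0.025 m for a shift and 45 degrees for a turn. A row lasts 1/8 s, in which the tool goes at most 62.5 mm and 10.7 degrees, less where a joint would pass 70% of its speed; a pose out of reach is approached as far as the arm can. A call with a number of a shift or a turn outside -1 to 1 is refused whole. A call with a gripper value outside its range is refused whole. The fingers move at their own pace and stop on an object; "grip_force" is the grip in N (left out, the last holds). Time passes only in rows, so rows that do not move let the fingers close. It gives the time, the measured TCP pose, the force and the opening at its end, in the units of the state.
- arm.get_state(): the state, without advancing time (a new reading comes with each control period).
- arm.read_camera(name): name is "side" or "top" or "wrist"; returns a dict with "image" (420x560x3 uint8, blue, green, red), "fx", "fy", "cx", "cy" (pixels), "T" (4x4, takes a point from camera to world coordinates). Camera axes: x right, y up, looking along -z (the intrinsics and any distortion apply to the point x, -y, -z); pixel columns grow to the right and rows downward; lengths in m; the calibration is good to about 2 mm. A picture is of the moment at which its call begins. There is no depth.
- arm.close_job(): hands the job in, once; it reports no verdict.
The state is a dict: "time": time; "q": joint angles; "joint_vel": joint speeds; "tau": joint torques, N m; "tcp_pos": TCP position; "tcp_rot": TCP orientation; "ft_force": force on the tool from outside, world axes, zero at the start; "ft_torque": the same for the moment, N m; "opening": opening from 0.0 (shut) to 1.0 (fully open).
Only numpy, scipy, OpenCV 4.12 (cv2) and the standard library are available. Lean on these libraries where they do the work, as an engineer would, in place of code of your own. Each camera call takes 0.05 s, during which the arm holds its last target. There are 200 camera calls.

## Working session

There is one attempt and no reset: what is moved stays moved. The work goes in short steps, Python scripts to look and compute and a tool call to move; the robot and the scene stay as the last step left them, time stands still between calls to the robot, and variables do not carry over. Pictures are saved under pics/ and viewed, about 12 in all and at most 16, crops included, and the job is handed in when it is done.

Besides the shell and the picture viewer there is one more tool, called after "Emit:" as a command line: name --argument value ..., lists and objects as JSON in quotes. drive_tool: Moves the arm, as the interface text tells. Shift numbers are shares of 0.025 m and turn numbers shares of 45 degrees, none past 1 either way. Its arguments: {"type":"object","properties":{"deltas":{"type":"array","items":{"type":"object","properties":{"translation":{"type":"array","items":{"type":"number","minimum":-1,"maximum":1}},"twist":{"type":"array","items":{"type":"number","minimum":-1,"maximum":1}},"gripper":{"type":"number"}}}},"grip_force":{"type":"number"}},"required":["deltas"]}

```bash
mkdir -p pics; ls; cat > h.py <<'E'
import numpy as np, cv2
from cell import arm
def snap(n,f):
    c=arm.read_camera(n); cv2.imwrite('pics/'+f+'.png',c['image']); np.savez('pics/'+f+'.npz',**{k:c[k] for k in('fx','fy','cx','cy','T')}); return c
def load(f): return {k:v for k,v in np.load('pics/'+f+'.npz').items()}
def world(c,u,v,z):
    d=c['T'][:3,:3]@np.array([(u-c['cx'])/c['fx'],-(v-c['cy'])/c['fy'],-1]); o=c['T'][:3,3]
    return o+d*(z-o[2])/d[2]
def pix(c,p):
    q=np.linalg.inv(c['T'])@np.append(p,1); return c['cx']+c['fx']*q[0]/-q[2], c['cy']+c['fy']*q[1]/q[2]
E
python3 - <<'E'
from h import *
for n in('top','side'):
    c=snap(n,n+'0'); print(n,[k for k in c],c['fx'],c['T'].round(3).tolist())
print(arm.get_state(), arm.nose_length)
E
```

```text
pics
top ['image', 'fx', 'fy', 'cx', 'cy', 'T'] 405.8669601992712 [[-0.018, 0.997, -0.074, 0.366], [-1.0, -0.018, 0.007, 0.102], [0.006, 0.074, 0.997, 1.248], [0.0, 0.0, 0.0, 1.0]]
side ['image', 'fx', 'fy', 'cx', 'cy', 'T'] 422.7709568420743 [[1.0, 0.019, 0.017, 0.485], [0.006, 0.462, -0.887, -0.898], [-0.024, 0.886, 0.462, 0.538], [0.0, 0.0, 0.0, 1.0]]
{'time': 0.1, 'q': array([66.14184993, 24.9331685 ,  1.43002474, 90.18463656, -0.66457052,
       64.97329433, -4.30171128]), 'joint_vel': array([-0.04483301, -0.05681055, -0.03143152, -0.15860053, -0.07599147,
        0.02653104, -0.04221593]), 'tau': array([ 4.14014852e-03, -6.71758676e+01,  1.02895360e+00, -3.16903067e+01,
        1.58948946e-02,  7.19277086e-03, -2.25150160e-06]), 'tcp_pos': array([ 0.19274688, -0.59407299,  0.24459152]), 'tcp_rot': array([[ 9.51177096e-01,  3.08645127e-01, -5.64391947e-04],
       [ 3.08645617e-01, -9.51176174e-01,  1.33032128e-03],
       [-1.26238992e-04, -1.43956823e-03, -9.99998956e-01]]), 'ft_force': array([ 0.17160815, -0.15911816,  0.14007922]), 'ft_torque': array([-0.01964268, -0.01332351, -0.01319745]), 'opening': 0.9977226399131353} 0.014
```

View pics/top0.png

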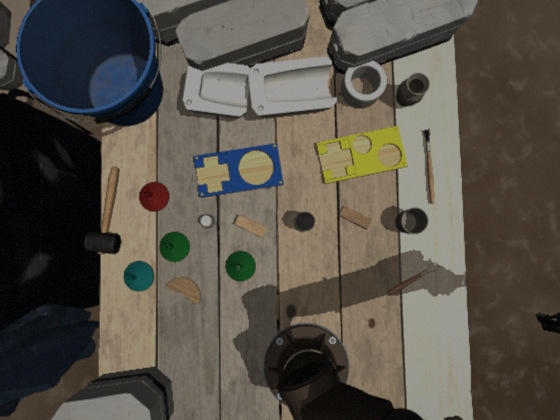

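View pics/side0.png

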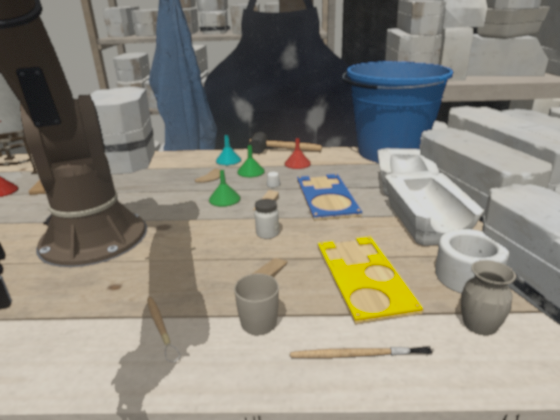

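The top view has image up as +x and left as +y. It shows the red funnel at (153,196), plug at (206,221), wedges at (250,225) and (355,217), jar at (304,221) and beaker at (412,220). The blue tray is at (239,170) and the yellow tray at (361,155). Green and turquoise funnels are at (174,246), (240,265) and (139,276). I'll enlarge this region.

```bash
python3 - <<'E'
from h import *
im=cv2.imread('pics/top0.png')
a=cv2.resize(im[120:260,120:290],None,fx=4.6,fy=4.2,interpolation=cv2.INTER_CUBIC)[:, :]
a=cv2.resize(im[120:245,130:295],(792,600),interpolation=cv2.INTER_CUBIC)
b=cv2.resize(im[120:245,285:450],(792,600),interpolation=cv2.INTER_CUBIC)
cv2.imwrite('pics/ca.png',a);cv2.imwrite('pics/cb.png',b)
c=load('top0')
for n,u,v,z in [('funnel',153,196,.02),('red side?',0,0,0),('plug',206,221,.038),('wa',250,225,.01),('wb',355,217,.01),('jarlid',304,221,.085),('beaker',412,220,.083)]: print(n,world(c,u,v,z).round(3))
print(world(load('side0'),5,185,.03))
E
```

```text
funnel [0.518 0.452 0.02 ]
red side? [1.16  0.948 0.   ]
plug [0.438 0.289 0.038]
wa [0.425 0.159 0.01 ]
wb [ 0.444 -0.162  0.01 ]
jarlid [0.43  0.001 0.085]
beaker [ 0.428 -0.311  0.083]
[-0.3689912   0.26029353  0.03      ]
```

View pics/ca.png

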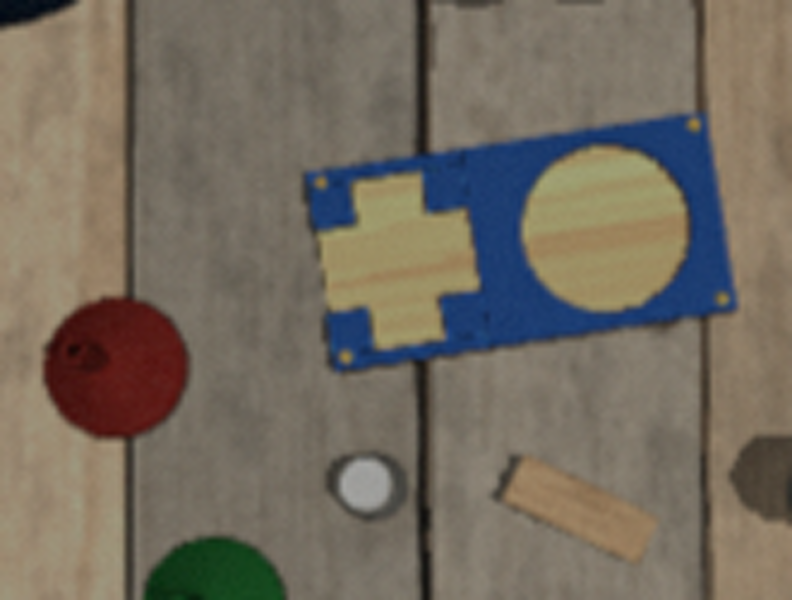

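View pics/cb.png

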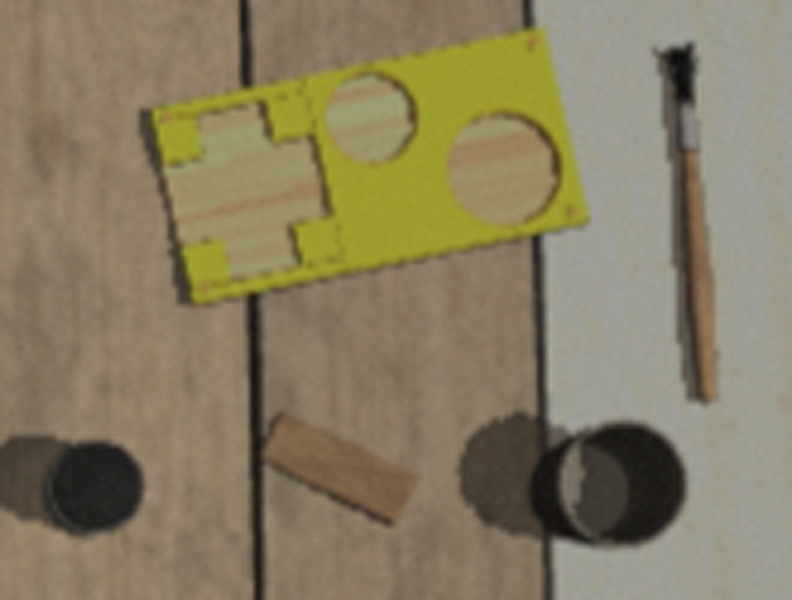

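The first crop shows the blue tray with its cross bay on the left and 109 mm round pocket on the right, the red funnel with its stem leaning from perspective, the plug and wedge a. The second shows the yellow tray with its bay, plug and jar pockets, plus the black jar lid, wedge b and the beaker. There is only one red funnel on the bench in reach, about 90 mm across. The others are green or turquoise, so this is the one meant. Next I'll fit poses.

```bash
cat > fit.py <<'E'
from h import *
im=cv2.imread('pics/top0.png');c=load('top0');hsv=cv2.cvtColor(im,cv2.COLOR_BGR2HSV)
S=4; big=cv2.resize(im,None,fx=S,fy=S,interpolation=cv2.INTER_CUBIC);H=cv2.cvtColor(big,cv2.COLOR_BGR2HSV)
def con(lo,hi,roi):
    m=cv2.inRange(H,lo,hi); r=np.zeros_like(m); x0,y0,x1,y1=[S*i for i in roi]; r[y0:y1,x0:x1]=m[y0:y1,x0:x1]
    k=max(cv2.findContours(r,cv2.RETR_EXTERNAL,cv2.CHAIN_APPROX_NONE)[0],key=cv2.contourArea)
    return (k[:,0]+.5)/S-.5
def wp(k,z): return np.array([world(c,u,v,z)[:2] for u,v in k])
def rect(n,k,z):
    P=wp(k,z); (cx,cy),(w,h),a=cv2.minAreaRect((P*1000).astype(np.float32)); 
    if w<h: a+=90; w,h=h,w
    print(n,'centre',round(cx,1),round(cy,1),'size',round(w,1),round(h,1),'long axis deg',round((a+90)%180-90,1))
def circ(n,k,z):
    P=wp(k,z); (x,y),r=cv2.minEnclosingCircle((P*1000).astype(np.float32)); print(n,round(x,1),round(y,1),'dia',round(2*r,1))
rect('blue',con((105,120,40),(125,255,255),(185,135,295,205)),.016)
rect('yellow',con((24,150,90),(34,255,255),(300,115,420,190)),.016)
circ('funnel mouth',con((0,120,40),(8,255,255),(130,170,180,220)),.005)
circ('plug top',con((0,0,125),(180,60,255),(195,210,218,235)),.038)
circ('jar lid',con((0,0,0),(180,255,55),(292,205,318,235)),.085)
rect('wa',con((5,60,110),(25,255,255),(230,210,270,240)),.013)
rect('wb',con((5,70,95),(25,255,255),(338,200,372,232)),.013)
E
python3 fit.py
```

```text
blue centre 595.1 193.7 size 258.5 132.5 long axis deg -82.0
yellow centre 637.6 -186.3 size 259.5 131.4 long axis deg -79.1
funnel mouth 519.4 453.8 dia 92.3
plug top 439.7 289.7 dia 31.8
jar lid 429.3 1.9 dia 59.0
wa centre 422.8 157.0 size 97.3 37.1 long axis deg 64.1
wb centre 448.3 -163.8 size 98.4 97.2 long axis deg 89.0
```

Tray yaws are blue 8.0° and yellow 10.9°. Wedge b, read by hand from the crop corners, is at about (0.443, -0.164) with its axis at 64.5°. I'm starting to move toward the funnel.

Emit:
drive_tool --deltas '[{"translation": [0.92,-0.74,0],"gripper": -1},{"translation": [0.92,-0.74,0],"gripper": -1},{"translation": [0.92,-0.74,0],"gripper": -1},{"translation": [0.92,-0.74,0],"gripper": -1},{"translation": [0.92,-0.74,0],"gripper": -1},{"translation": [0.92,-0.74,0],"gripper": -1},{"translation": [0.92,-0.74,0],"gripper": -1},{"translation": [0.92,-0.74,0],"gripper": -1},{"translation": [0.92,-0.74,0],"gripper": -1},{"translation": [0.92,-0.74,0],"gripper": -1}]'

```text
invalid input at $.deltas[0]: expected keys translation, twist, gripper
```

Emit:
drive_tool --deltas '[{"translation": [0.92,-0.74,0],"gripper": -1},{"translation": [0.92,-0.74,0],"gripper": -1},{"translation": [0.92,-0.74,0],"gripper": -1},{"translation": [0.92,-0.74,0],"gripper": -1},{"translation": [0.92,-0.74,0],"gripper": -1},{"twist": [0,0,-0.2],"gripper": -1},{"twist": [0,0,-0.2],"gripper": -1},{"twist": [0,0,-0.2],"gripper": -1},{"twist": [0,0,-0.2],"gripper": -1},{"twist": [0,0,-0.2],"gripper": -1}]'

```text
invalid input at $.deltas[0]: expected keys translation, twist, gripper
```

```bash
cat > go.py <<'E'
import sys
from h import *
from scipy.spatial.transform import Rotation as R
s=arm.get_state();p=s['tcp_pos'];M=s['tcp_rot']
x,y,z,psi=map(float,sys.argv[1:5]);a=np.radians(psi)
G=np.array([[np.cos(a),np.sin(a),0],[np.sin(a),-np.cos(a),0],[0,0,-1.]])
tw=R.from_matrix(M.T@G).as_rotvec(degrees=True)
d=np.array([x,y,z])-p
print('t',round(s['time'],2),'pos',p.round(4),'psi',np.degrees(np.arctan2(M[1,0],M[0,0])).round(1),'open',round(s['opening'],3),'F',s['ft_force'].round(1),'q7',s['q'][6].round(0))
print('twist units',(tw/45).round(3),'shift now-axes',(M.T@d/.025).round(2),'after-turn axes',(G.T@d/.025).round(2))
E
python3 - <<'E'
import numpy as np
def T(n,o,y,L):
    a=np.radians(y);Rm=np.array([[np.cos(a),-np.sin(a)],[np.sin(a),np.cos(a)]])
    for k,v in L: print(n,k,(np.array(o)+Rm@np.array(v)).round(1))
T('blue',(595.1,193.7),8.0,[('funnel',(0,-55)),('wedge',(0,80))])
T('yel',(637.6,-186.3),10.9,[('plug',(30,-8)),('jar',(-20,-84)),('wedge',(0,80))])
E
python3 go.py .519 .453 .245 64
```

```text
blue funnel [602.8 139.2]
blue wedge [584.  272.9]
yel plug [ 668.6 -188.5]
yel jar [ 633.8 -272.6]
yel wedge [ 622.5 -107.7]
t 0.1 pos [ 0.1927 -0.5941  0.2446] psi 18.0 open 0.998 F [ 0.2 -0.2  0.1] q7 -4.0
twist units [-2.000e-03 -1.000e-03 -1.023e+00] shift now-axes [ 2.534e+01 -3.581e+01  3.000e-02] after-turn axes [ 4.336e+01 -6.630e+00 -2.000e-02]
```

Every row needs all three keys, so I'm resending.

Emit:
drive_tool --deltas '[{"translation": [0.92,-0.74,0],"twist": [0,0,0],"gripper": -1},{"translation": [0.92,-0.74,0],"twist": [0,0,0],"gripper": -1},{"translation": [0.92,-0.74,0],"twist": [0,0,0],"gripper": -1},{"translation": [0.92,-0.74,0],"twist": [0,0,0],"gripper": -1},{"translation": [0.92,-0.74,0],"twist": [0,0,0],"gripper": -1},{"translation": [0.92,-0.74,0],"twist": [0,0,0],"gripper": -1},{"translation": [0.92,-0.74,0],"twist": [0,0,0],"gripper": -1},{"translation": [0.92,-0.74,0],"twist": [0,0,0],"gripper": -1},{"translation": [0.92,-0.74,0],"twist": [0,0,0],"gripper": -1},{"translation": [0.92,-0.74,0],"twist": [0,0,0],"gripper": -1}]' --grip_force 30

```text
time: 1.35
tcp_pos: [0.3548, -0.3466, 0.245]
tcp_rot: [[0.951, 0.309, -0.0], [0.309, -0.951, 0.0], [-0.0, -0.0, -1.0]]
ft_force: [0.9, 0.1, -0.2]
opening: 1.001
```

Emit:
drive_tool --deltas '[{"translation": [0.92,-0.74,0],"twist": [0,0,0],"gripper": -1},{"translation": [0.92,-0.74,0],"twist": [0,0,0],"gripper": -1},{"translation": [0.92,-0.74,0],"twist": [0,0,0],"gripper": -1},{"translation": [0.92,-0.74,0],"twist": [0,0,0],"gripper": -1},{"translation": [0.92,-0.74,0],"twist": [0,0,0],"gripper": -1},{"translation": [0,0,0],"twist": [0,0,-0.2],"gripper": -1},{"translation": [0,0,0],"twist": [0,0,-0.2],"gripper": -1},{"translation": [0,0,0],"twist": [0,0,-0.2],"gripper": -1},{"translation": [0,0,0],"twist": [0,0,-0.2],"gripper": -1},{"translation": [0,0,0],"twist": [0,0,-0.2],"gripper": -1}]'

```text
time: 2.6
tcp_pos: [0.4351, -0.224, 0.245]
tcp_rot: [[0.45, 0.893, -0.001], [0.893, -0.45, 0.0], [-0.0, -0.001, -1.0]]
ft_force: [-0.4, -0.1, 0.4]
opening: 1.001
```

```bash
python3 go.py .519 .453 .245 64
```

```text
t 2.6 pos [ 0.4351 -0.224   0.245 ] psi 63.3 open 1.001 F [-0.4 -0.1  0.4] q7 -11.0
twist units [-0.001  0.    -0.016] shift now-axes [25.7  -9.19  0.  ] after-turn axes [25.81 -8.86  0.  ]
```

Emit:
drive_tool --deltas '[{"translation": [0.95,-0.34,0],"twist": [0,0,0],"gripper": -1},{"translation": [0.95,-0.34,0],"twist": [0,0,0],"gripper": -1},{"translation": [0.95,-0.34,0],"twist": [0,0,0],"gripper": -1},{"translation": [0.95,-0.34,0],"twist": [0,0,0],"gripper": -1},{"translation": [0.95,-0.34,0],"twist": [0,0,0],"gripper": -1},{"translation": [0.95,-0.34,0],"twist": [0,0,0],"gripper": -1},{"translation": [0.95,-0.34,0],"twist": [0,0,0],"gripper": -1},{"translation": [0.95,-0.34,0],"twist": [0,0,0],"gripper": -1},{"translation": [0.95,-0.34,0],"twist": [0,0,0],"gripper": -1},{"translation": [0.95,-0.34,0],"twist": [0,0,0],"gripper": -1}]'

```text
time: 3.85
tcp_pos: [0.4674, 0.0268, 0.2451]
tcp_rot: [[0.455, 0.891, -0.001], [0.891, -0.455, -0.0], [-0.0, -0.0, -1.0]]
ft_force: [-0.8, 0.2, 0.3]
opening: 1.0
```

Emit:
drive_tool --deltas '[{"translation": [0.95,-0.34,0],"twist": [0,0,0],"gripper": -1},{"translation": [0.95,-0.34,0],"twist": [0,0,0],"gripper": -1},{"translation": [0.95,-0.34,0],"twist": [0,0,0],"gripper": -1},{"translation": [0.95,-0.34,0],"twist": [0,0,0],"gripper": -1},{"translation": [0.95,-0.34,0],"twist": [0,0,0],"gripper": -1},{"translation": [0.95,-0.34,0],"twist": [0,0,0],"gripper": -1},{"translation": [0.95,-0.34,0],"twist": [0,0,0],"gripper": -1},{"translation": [0.95,-0.34,0],"twist": [0,0,0],"gripper": -1},{"translation": [0.95,-0.34,0],"twist": [0,0,0],"gripper": -1},{"translation": [0.95,-0.34,0],"twist": [0,0,0],"gripper": -1}]'

```text
time: 5.1
tcp_pos: [0.4997, 0.2769, 0.2449]
tcp_rot: [[0.455, 0.891, -0.001], [0.891, -0.455, -0.001], [-0.001, -0.0, -1.0]]
ft_force: [0.5, -0.4, 0.7]
opening: 1.001
```

Emit:
drive_tool --deltas '[{"translation": [0.95,-0.34,0],"twist": [0,0,0],"gripper": -1},{"translation": [0.95,-0.34,0],"twist": [0,0,0],"gripper": -1},{"translation": [0.95,-0.34,0],"twist": [0,0,0],"gripper": -1},{"translation": [0.95,-0.34,0],"twist": [0,0,0],"gripper": -1},{"translation": [0.95,-0.34,0],"twist": [0,0,0],"gripper": -1},{"translation": [0.95,-0.34,0],"twist": [0,0,0],"gripper": -1},{"translation": [0.95,-0.34,0],"twist": [0,0,0],"gripper": -1},{"translation": [0,0,0],"twist": [0,0,0],"gripper": -1}]'

```text
time: 6.1
tcp_pos: [0.5213, 0.4532, 0.2443]
tcp_rot: [[0.452, 0.892, -0.002], [0.892, -0.452, 0.0], [-0.0, -0.002, -1.0]]
ft_force: [-0.5, -0.2, -0.1]
opening: 1.0
```

```bash
python3 go.py .519 .453 .073 64; python3 - <<'E'
from h import *
c=snap('wrist','w1'); print(c['T'].round(3).tolist(),c['fx'])
for p in [(.519,.453,.092),(.519,.453,.0)]: print(pix(c,p))
E
```

```text
t 6.1 pos [0.5213 0.4532 0.2443] psi 63.1 open 1.0 F [-0.5 -0.2 -0.1] q7 -85.0
twist units [-0.002  0.001 -0.02 ] shift now-axes [-0.05 -0.07  6.85] after-turn axes [-0.05 -0.08  6.85]
[[0.892, 0.435, 0.125, 0.554], [-0.452, 0.857, 0.247, 0.516], [-0.0, -0.277, 0.961, 0.373], [0.0, 0.0, 0.0, 1.0]] 307.5269467240906
(np.float64(274.63854408583114), np.float64(196.74014651792024))
(np.float64(275.2501129755769), np.float64(178.1945214403927))
```

View pics/w1.png

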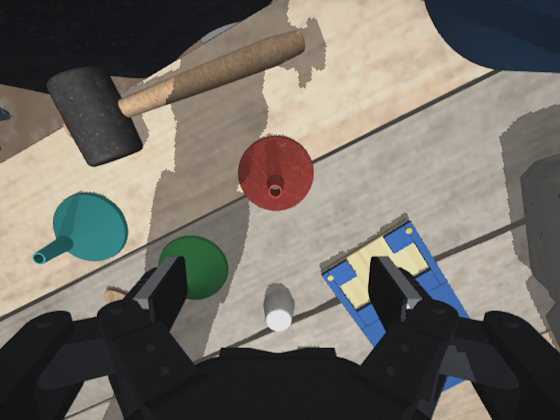

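The wrist view shows the red funnel's stem tip at (275,190), against a predicted (275,197), so it is about 4 mm farther along tool x. The jaw direction is exact. I'm descending with a small +x trim.

Emit:
drive_tool --deltas '[{"translation": [0.1,-0.07,1],"twist": [0,0,0],"gripper": -1},{"translation": [0,0,1],"twist": [0,0,0],"gripper": -1},{"translation": [0,0,1],"twist": [0,0,0],"gripper": -1},{"translation": [0,0,1],"twist": [0,0,0],"gripper": -1},{"translation": [0,0,1],"twist": [0,0,0],"gripper": -1},{"translation": [0,0,1],"twist": [0,0,0],"gripper": -1},{"translation": [0,0,0.85],"twist": [0,0,0],"gripper": -1},{"translation": [0,0,0],"twist": [0,0,0],"gripper": 1},{"translation": [0,0,0],"twist": [0,0,0],"gripper": 1},{"translation": [0,0,0],"twist": [0,0,0],"gripper": 1}]' --grip_force 30

```text
time: 7.4
tcp_pos: [0.5224, 0.455, 0.0753]
tcp_rot: [[0.454, 0.891, 0.001], [0.891, -0.454, 0.001], [0.002, 0.001, -1.0]]
ft_force: [0.6, 0.1, -0.1]
opening: 0.38
```

Emit:
drive_tool --deltas '[{"translation": [0,0,0],"twist": [0,0,0],"gripper": 1},{"translation": [0,0,0],"twist": [0,0,0],"gripper": 1},{"translation": [0,0,0],"twist": [0,0,0],"gripper": 1},{"translation": [0,0,0],"twist": [0,0,0],"gripper": 1}]'

```text
time: 7.9
tcp_pos: [0.5222, 0.4549, 0.0748]
tcp_rot: [[0.454, 0.891, 0.001], [0.891, -0.454, 0.001], [0.001, 0.0, -1.0]]
ft_force: [-0.1, -0.7, 6.2]
opening: 0.18
```

```bash
python3 go.py .603 .139 .14 64
```

```text
t 7.9 pos [0.5222 0.4549 0.0748] psi 63.0 open 0.18 F [-0.1 -0.7  6.2] q7 -90.0
twist units [ 0.    -0.001 -0.023] shift now-axes [-9.78  8.62 -2.62] after-turn axes [-9.94  8.44 -2.61]
```

Gripped at about 15 mm, which matches the stem. Lift and carry.

Emit:
drive_tool --deltas '[{"translation": [0,0,-0.5],"twist": [0,0,0],"gripper": 1},{"translation": [0,0,-1],"twist": [0,0,0],"gripper": 1},{"translation": [0,0,-1],"twist": [0,0,0],"gripper": 1},{"translation": [-0.5,0.4,-0.5],"twist": [0,0,0],"gripper": 1},{"translation": [-0.9,0.8,0],"twist": [0,0,0],"gripper": 1},{"translation": [-0.9,0.8,0],"twist": [0,0,0],"gripper": 1},{"translation": [-0.9,0.8,0],"twist": [0,0,0],"gripper": 1},{"translation": [-0.9,0.8,0],"twist": [0,0,0],"gripper": 1},{"translation": [-0.9,0.8,0],"twist": [0,0,0],"gripper": 1},{"translation": [-0.9,0.8,0],"twist": [0,0,0],"gripper": 1}]'

```text
time: 9.15
tcp_pos: [0.5708, 0.2612, 0.1488]
tcp_rot: [[0.455, 0.89, -0.001], [0.89, -0.455, -0.001], [-0.001, 0.0, -1.0]]
ft_force: [-0.0, -0.1, -0.3]
opening: 0.18
```

Emit:
drive_tool --deltas '[{"translation": [-0.9,0.8,0],"twist": [0,0,0],"gripper": 1},{"translation": [-0.9,0.8,0],"twist": [0,0,0],"gripper": 1},{"translation": [-0.9,0.8,0],"twist": [0,0,0],"gripper": 1},{"translation": [-0.9,0.8,0],"twist": [0,0,0],"gripper": 1},{"translation": [-0.3,0.3,0],"twist": [0,0,0],"gripper": 1},{"translation": [0,0,0],"twist": [0,0,0],"gripper": 1},{"translation": [0,0,0],"twist": [0,0,0],"gripper": 1}]'

```text
time: 10.02
tcp_pos: [0.6038, 0.139, 0.1491]
tcp_rot: [[0.453, 0.892, -0.0], [0.892, -0.453, 0.001], [0.001, -0.001, -1.0]]
ft_force: [0.3, 0.3, -0.2]
opening: 0.176
```

```bash
python3 go.py .603 .139 .0825 63; python3 - <<'E'
from h import *
c=snap('wrist','w2')
E
```

```text
t 10.03 pos [0.6038 0.139  0.1491] psi 63.1 open 0.176 F [ 0.3  0.3 -0.2] q7 -61.0
twist units [-0.001 -0.001  0.002] shift now-axes [-0.01 -0.03  2.67] after-turn axes [-0.01 -0.03  2.67]
```

View pics/w2.png

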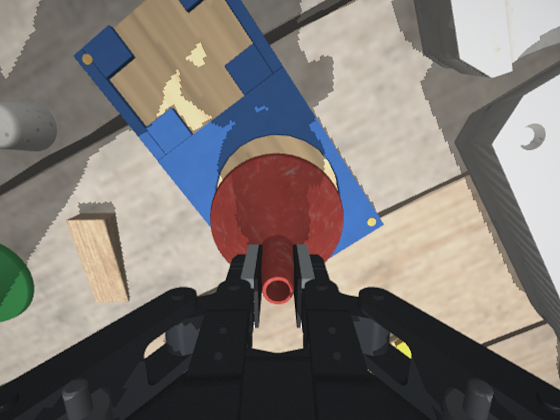

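The funnel hangs upright over the blue round pocket, whose far rim runs through (278,136). I'll check that rim and the tray corners against the fit.

```bash
python3 - <<'E'
from h import *
c=load('w2')
def T(o,y,v): 
    a=np.radians(y);return np.append(np.array(o)+np.array([[np.cos(a),-np.sin(a)],[np.sin(a),np.cos(a)]])@np.array(v)/1000,.016)
for v in [(65,-130),(-65,130),(65,130),(-65,-130)]: print(v,np.round(pix(c,T((.5951,.1937),8,v))))
print('rim',pix(c,(.603+.0545*.454,.139+.0545*.891,.016)),'stem top',pix(c,(.6038,.139,.1491+.092-.0748)))
print(world(c,383,222,.016),T((.5951,.1937),8,(65,-130)), world(c,76,52,.016),T((.5951,.1937),8,(-65,130)))
E
```

```text
(65, -130) [382. 227.]
(-65, 130) [71. 60.]
(65, 130) [201. -54.]
(-65, -130) [265. 299.]
rim (np.float64(275.66638457184615), np.float64(138.27503882681225)) stem top (np.float64(275.9614755725776), np.float64(295.52556995889955))
[0.68042362 0.07798144 0.016     ] [0.67755993 0.0740114  0.016     ] [0.5194612  0.31601961 0.016     ] [0.51264007 0.3133886  0.016     ]
```

Both the tray and the stem show the same ~4 mm shift, so it is a wrist camera bias and the relative placement is right. I'm lowering, releasing and rising.

Emit:
drive_tool --deltas '[{"translation": [0,0,1],"twist": [0,0,0],"gripper": 1},{"translation": [0,0,0.8],"twist": [0,0,0],"gripper": 1},{"translation": [0,0,0.4],"twist": [0,0,0],"gripper": 1},{"translation": [0,0,0.3],"twist": [0,0,0],"gripper": 1},{"translation": [0,0,0.1],"twist": [0,0,0],"gripper": 1},{"translation": [0,0,0],"twist": [0,0,0],"gripper": 1}]'

```text
time: 10.82
tcp_pos: [0.6046, 0.1376, 0.0844]
tcp_rot: [[0.454, 0.891, 0.001], [0.891, -0.454, 0.0], [0.0, 0.0, -1.0]]
ft_force: [0.2, -0.2, -0.1]
opening: 0.178
```

Emit:
drive_tool --deltas '[{"translation": [0,0,0],"twist": [0,0,0],"gripper": 0},{"translation": [0,0,0],"twist": [0,0,0],"gripper": 0},{"translation": [0,0,0],"twist": [0,0,0],"gripper": 0},{"translation": [0,0,0],"twist": [0,0,0],"gripper": 0},{"translation": [0,0,-0.5],"twist": [0,0,0],"gripper": -1},{"translation": [0,0,-1],"twist": [0,0,0],"gripper": -1},{"translation": [0,0,-1],"twist": [0,0,0],"gripper": -1},{"translation": [0,0,-1],"twist": [0,0,0],"gripper": -1},{"translation": [0,0,0],"twist": [0,0,0],"gripper": -1}]'

```text
time: 11.95
tcp_pos: [0.6057, 0.1381, 0.1745]
tcp_rot: [[0.454, 0.891, 0.004], [0.891, -0.454, 0.001], [0.003, 0.003, -1.0]]
ft_force: [0.3, 0.0, -0.1]
opening: 0.998
```

```bash
python3 go.py .4228 .157 .1 64.1
```

```text
t 11.95 pos [0.6057 0.1381 0.1745] psi 63.0 open 0.998 F [ 0.3  0.  -0.1] q7 -60.0
twist units [ 0.004 -0.004 -0.025] shift now-axes [-2.66 -6.87  2.95] after-turn axes [-2.51 -6.91  2.98]
```

Next is wedge a. I'll move above it and take a wrist look.

Emit:
drive_tool --deltas '[{"translation": [-0.31,-0.86,0],"twist": [0,0,-0.02],"gripper": -1},{"translation": [-0.31,-0.86,0],"twist": [0,0,0],"gripper": -1},{"translation": [-0.31,-0.86,0],"twist": [0,0,0],"gripper": -1},{"translation": [-0.31,-0.86,0],"twist": [0,0,0],"gripper": -1},{"translation": [-0.31,-0.86,0],"twist": [0,0,0],"gripper": -1},{"translation": [-0.31,-0.86,0],"twist": [0,0,0],"gripper": -1},{"translation": [-0.31,-0.86,0],"twist": [0,0,0],"gripper": -1},{"translation": [-0.31,-0.86,0],"twist": [0,0,0],"gripper": -1},{"translation": [0,0,0],"twist": [0,0,0],"gripper": -1},{"translation": [0,0,0],"twist": [0,0,0],"gripper": -1}]'

```text
time: 13.2
tcp_pos: [0.4233, 0.1577, 0.1716]
tcp_rot: [[0.441, 0.898, 0.001], [0.898, -0.441, -0.0], [0.0, 0.0, -1.0]]
ft_force: [0.1, 0.2, -0.3]
opening: 0.997
```

```bash
python3 go.py .4228 .157 .018 64.1; python3 - <<'E'
from h import *
c=snap('wrist','w3');t=snap('top','t3')
cv2.imwrite('pics/t3c.png',cv2.resize(t['image'][120:245,130:295],(396,300),interpolation=cv2.INTER_CUBIC))
a=cv2.resize(c['image'],(400,300)); cv2.imwrite('pics/m3.png',np.hstack([a,cv2.imread('pics/t3c.png')]))
E
```

```text
t 13.2 pos [0.4233 0.1577 0.1716] psi 63.9 open 0.997 F [ 0.1  0.2 -0.3] q7 -67.0
twist units [ 0.001 -0.    -0.005] shift now-axes [-0.03 -0.01  6.14] after-turn axes [-0.03 -0.01  6.14]
```

View pics/m3.png

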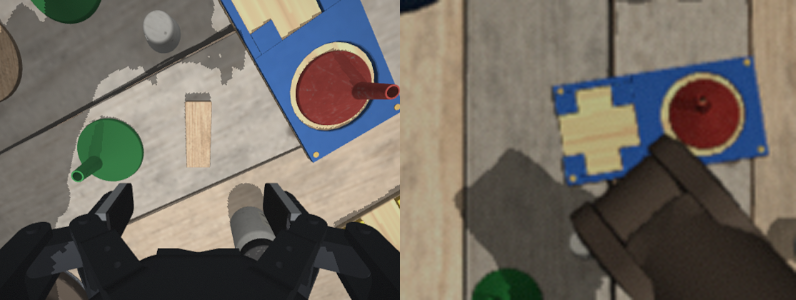

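The funnel is seated in its pocket, with the gap visible all round. Wedge a is centred between the jaws and aligned at (277,183), tall end away from the camera. I'm descending with the jaws part open because the green funnel is close by.

Emit:
drive_tool --deltas '[{"translation": [0,0,1],"twist": [0,0,0],"gripper": -0.35},{"translation": [0,0,1],"twist": [0,0,0],"gripper": -0.35},{"translation": [0,0,1],"twist": [0,0,0],"gripper": -0.35},{"translation": [0,0,1],"twist": [0,0,0],"gripper": -0.35},{"translation": [0,0,1],"twist": [0,0,0],"gripper": -0.35},{"translation": [0,0,0.8],"twist": [0,0,0],"gripper": -0.35},{"translation": [0,0,0.4],"twist": [0,0,0],"gripper": -0.35},{"translation": [0,0,0],"twist": [0,0,0],"gripper": -0.35}]'

```text
time: 14.3
tcp_pos: [0.4227, 0.1577, 0.0161]
tcp_rot: [[0.44, 0.898, -0.001], [0.898, -0.44, -0.0], [-0.001, -0.001, -1.0]]
ft_force: [-0.2, -1.1, -0.0]
opening: 0.673
```

Emit:
drive_tool --deltas '[{"translation": [0,0,0],"twist": [0,0,0],"gripper": 1},{"translation": [0,0,0],"twist": [0,0,0],"gripper": 1},{"translation": [0,0,0],"twist": [0,0,0],"gripper": 1},{"translation": [0,0,0],"twist": [0,0,0],"gripper": 1},{"translation": [0,0,0],"twist": [0,0,0],"gripper": 1}]'

```text
time: 14.92
tcp_pos: [0.4232, 0.158, 0.0173]
tcp_rot: [[0.44, 0.898, 0.001], [0.898, -0.44, 0.0], [0.001, 0.001, -1.0]]
ft_force: [-0.9, 1.0, 7.5]
opening: 0.385
```

```bash
python3 go.py .584 .2729 .115 8
```

```text
t 14.93 pos [0.4232 0.158  0.0173] psi 63.9 open 0.385 F [-0.9  1.   7.5] q7 -81.0
twist units [ 1.000e-03 -2.000e-03  1.242e+00] shift now-axes [ 6.96  3.76 -3.89] after-turn axes [ 7.01 -3.65 -3.91]
```

Emit:
drive_tool --deltas '[{"translation": [0,0,-0.5],"twist": [0,0,0],"gripper": 1},{"translation": [0,0,-1],"twist": [0,0,0],"gripper": 1},{"translation": [0,0,-1],"twist": [0,0,0],"gripper": 1},{"translation": [0,0,-1],"twist": [0,0,0],"gripper": 1},{"translation": [0,0,-0.4],"twist": [0,0,0.2],"gripper": 1},{"translation": [0,0,0],"twist": [0,0,0.21],"gripper": 1},{"translation": [0,0,0],"twist": [0,0,0.21],"gripper": 1},{"translation": [0,0,0],"twist": [0,0,0.21],"gripper": 1},{"translation": [0,0,0],"twist": [0,0,0.21],"gripper": 1},{"translation": [0,0,0],"twist": [0,0,0.2],"gripper": 1}]'

```text
time: 16.18
tcp_pos: [0.4226, 0.1579, 0.1149]
tcp_rot: [[0.991, 0.135, 0.0], [0.135, -0.991, 0.001], [0.0, -0.0, -1.0]]
ft_force: [0.4, -0.2, -0.4]
opening: 0.387
```

Emit:
drive_tool --deltas '[{"translation": [0.88,-0.46,0],"twist": [0,0,0],"gripper": 1},{"translation": [0.88,-0.46,0],"twist": [0,0,0],"gripper": 1},{"translation": [0.88,-0.46,0],"twist": [0,0,0],"gripper": 1},{"translation": [0.88,-0.46,0],"twist": [0,0,0],"gripper": 1},{"translation": [0.88,-0.46,0],"twist": [0,0,0],"gripper": 1},{"translation": [0.88,-0.46,0],"twist": [0,0,0],"gripper": 1},{"translation": [0.88,-0.46,0],"twist": [0,0,0],"gripper": 1},{"translation": [0.88,-0.46,0],"twist": [0,0,0],"gripper": 1},{"translation": [0,0,0],"twist": [0,0,0],"gripper": 1},{"translation": [0,0,0],"twist": [0,0,0],"gripper": 1}]'

```text
time: 17.42
tcp_pos: [0.5834, 0.2732, 0.1144]
tcp_rot: [[0.99, 0.141, -0.001], [0.141, -0.99, -0.0], [-0.001, -0.0, -1.0]]
ft_force: [0.2, -0.2, 0.0]
opening: 0.386
```

```bash
python3 go.py .584 .2729 .027 8; python3 - <<'E'
from h import *
snap('wrist','w4')
E
```

```text
t 17.43 pos [0.5834 0.2732 0.1144] psi 8.1 open 0.386 F [ 0.2 -0.2  0. ] q7 -122.0
twist units [-0.     0.001  0.002] shift now-axes [0.03 0.02 3.49] after-turn axes [0.02 0.02 3.49]
```

View pics/w4.png

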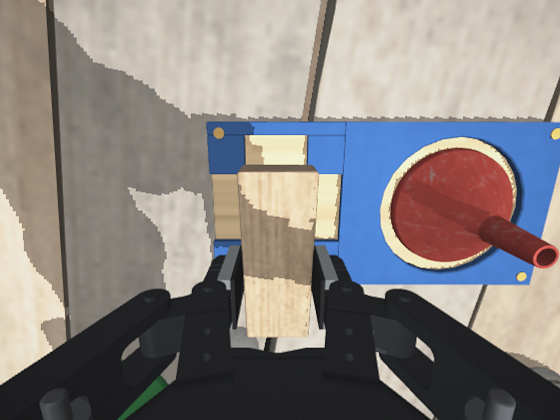

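```bash
python3 - <<'E'
from h import *
c=load('w4');s=arm.get_state();M=s['tcp_rot'];p=s['tcp_pos']
f=lambda u,v,z:((M.T@(world(c,u,v,z)-p))[:2]*1000).round(1)
print('bay far edge mid (floor)',f(276.5,135,.012),'wedge far top',f(278,171,.119),'near edge',f(278,336,.102),'corners far',f(239,171,.119),f(318,171,.119))
print('cutaway left/right at', f(213,207,.009),f(340,207,.009))
E
```

```text
bay far edge mid (floor) [58.8 -0.8] wedge far top [50.1 -0.1] near edge [-43.3   0. ] corners far [ 50.1 -16. ] [50.1 16.2]
cutaway left/right at [  2.9 -51.3] [ 2.8 49.5]
```

The wedge is centred in the bay: end margins match within 1 mm and its sides are aligned. Lower, release and lift.

Emit:
drive_tool --deltas '[{"translation": [0,0,1],"twist": [0,0,0],"gripper": 1},{"translation": [0,0,1],"twist": [0,0,0],"gripper": 1},{"translation": [0,0,0.8],"twist": [0,0,0],"gripper": 1},{"translation": [0,0,0.4],"twist": [0,0,0],"gripper": 1},{"translation": [0,0,0.2],"twist": [0,0,0],"gripper": 1},{"translation": [0,0,0.12],"twist": [0,0,0],"gripper": 1},{"translation": [0,0,0],"twist": [0,0,0],"gripper": 1}]'

```text
time: 18.35
tcp_pos: [0.5844, 0.2739, 0.0267]
tcp_rot: [[0.99, 0.14, 0.001], [0.14, -0.99, 0.0], [0.001, -0.0, -1.0]]
ft_force: [-0.1, 0.9, 0.9]
opening: 0.39
```

Emit:
drive_tool --deltas '[{"translation": [0,0,0],"twist": [0,0,0],"gripper": -0.2},{"translation": [0,0,0],"twist": [0,0,0],"gripper": -0.2},{"translation": [0,0,0],"twist": [0,0,0],"gripper": -0.2},{"translation": [0,0,-0.5],"twist": [0,0,0],"gripper": -0.2},{"translation": [0,0,-1],"twist": [0,0,0],"gripper": -0.2},{"translation": [0,0,-1],"twist": [0,0,0],"gripper": -0.5},{"translation": [0,0,-1],"twist": [0,0,0],"gripper": -0.7},{"translation": [0,0,0],"twist": [0,0,0],"gripper": -0.7}]'

```text
time: 19.35
tcp_pos: [0.5854, 0.2745, 0.1166]
tcp_rot: [[0.99, 0.14, 0.004], [0.14, -0.99, 0.002], [0.004, -0.002, -1.0]]
ft_force: [0.5, 0.5, 0.0]
opening: 0.853
```

```bash
python3 go.py .4397 .2897 .115 8; python3 - <<'E'
from h import *
snap('wrist','w5')
E
```

```text
t 19.35 pos [0.5854 0.2745 0.1166] psi 8.1 open 0.853 F [0.5 0.5 0. ] q7 -122.0
twist units [-0.002 -0.006  0.002] shift now-axes [-5.68 -1.42  0.04] after-turn axes [-5.69 -1.41  0.06]
```

View pics/w5.png

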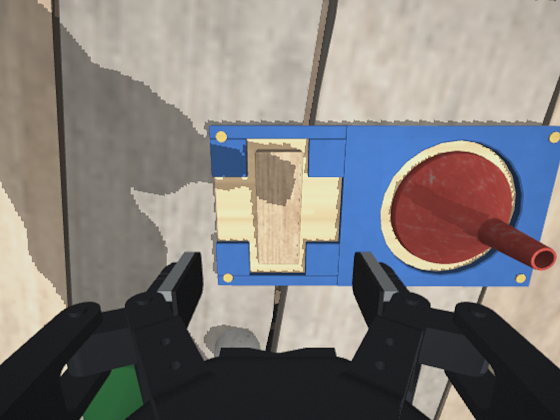

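The wedge lies flat in the blue bay at (278,210) with a gap all round. Next, the plug.

Emit:
drive_tool --deltas '[{"translation": [-0.95,-0.24,0],"twist": [0,0,0],"gripper": -0.7},{"translation": [-0.95,-0.24,0],"twist": [0,0,0],"gripper": -0.7},{"translation": [-0.95,-0.24,0],"twist": [0,0,0],"gripper": -0.7},{"translation": [-0.95,-0.24,0],"twist": [0,0,0],"gripper": -0.7},{"translation": [-0.95,-0.24,0],"twist": [0,0,0],"gripper": -0.7},{"translation": [-0.95,-0.24,0],"twist": [0,0,0],"gripper": -0.7},{"translation": [0,0,0],"twist": [0,0,0],"gripper": -0.7},{"translation": [0,0,0],"twist": [0,0,0],"gripper": -0.7}]'

```text
time: 20.4
tcp_pos: [0.4384, 0.289, 0.1133]
tcp_rot: [[0.99, 0.14, 0.0], [0.14, -0.99, -0.0], [-0.0, 0.0, -1.0]]
ft_force: [0.6, 0.0, 0.3]
opening: 0.852
```

```bash
python3 go.py .4397 .2897 .028 8; python3 - <<'E'
from h import *
snap('wrist','w6')
E
```

```text
t 20.4 pos [0.4384 0.289  0.1133] psi 8.1 open 0.852 F [0.6 0.  0.3] q7 -132.0
twist units [0.001 0.    0.001] shift now-axes [ 0.06 -0.02  3.41] after-turn axes [ 0.06 -0.02  3.41]
```

View pics/w6.png

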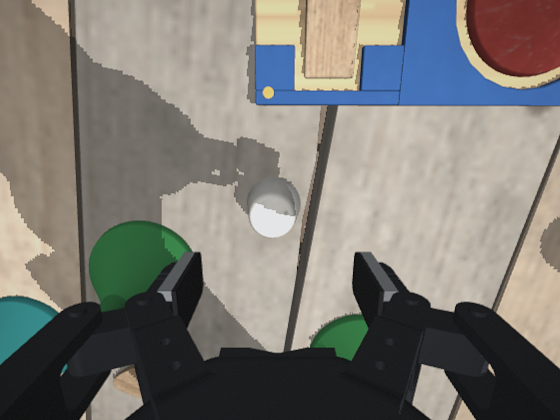

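```bash
python3 - <<'E'
from h import *
c=load('w6');s=arm.get_state();M=s['tcp_rot'];p=s['tcp_pos']
f=lambda u,v,z:((M.T@(world(c,u,v,z)-p))[:2]*1000).round(1)
print(f(272,214,.038),f(249,205,.038),f(296,205,.038),f(140,265,0))
E
```

```text
[ 6.1 -3.8] [ 12.6 -19.7] [12.6 12.8] [ -52.2 -119.1]
```

The plug is about 3.5 mm toward -y and 2 mm toward +x of the tool. The green funnel is 110 mm clear. I'm trimming, descending and gripping.

Emit:
drive_tool --deltas '[{"translation": [0.08,-0.13,0.8],"twist": [0,0,0],"gripper": -0.5},{"translation": [0,0,1],"twist": [0,0,0],"gripper": -0.5},{"translation": [0,0,1],"twist": [0,0,0],"gripper": -0.5},{"translation": [0,0,0.6],"twist": [0,0,0],"gripper": -0.5},{"translation": [0,0,0],"twist": [0,0,0],"gripper": -0.5},{"translation": [0,0,0],"twist": [0,0,0],"gripper": 1},{"translation": [0,0,0],"twist": [0,0,0],"gripper": 1},{"translation": [0,0,0],"twist": [0,0,0],"gripper": 1},{"translation": [0,0,0],"twist": [0,0,0],"gripper": 1},{"translation": [0,0,0],"twist": [0,0,0],"gripper": 1}]'

```text
time: 21.7
tcp_pos: [0.44, 0.2931, 0.0296]
tcp_rot: [[0.99, 0.14, 0.002], [0.14, -0.99, 0.001], [0.002, -0.001, -1.0]]
ft_force: [-2.3, -1.0, 6.6]
opening: 0.415
```

Emit:
drive_tool --deltas '[{"translation": [0,0,-0.5],"twist": [0,0,0],"gripper": 1},{"translation": [0,0,-1],"twist": [0,0,0],"gripper": 1},{"translation": [0,0,-1],"twist": [0,0,0],"gripper": 1},{"translation": [0,0,-1],"twist": [0,0,0],"gripper": 1},{"translation": [0,0,-1],"twist": [0,0,0],"gripper": 1},{"translation": [0,0,-1],"twist": [0,0,0],"gripper": 1},{"translation": [0,0,0],"twist": [0,0,0],"gripper": 1}]'

```text
time: 22.58
tcp_pos: [0.4403, 0.2936, 0.1686]
tcp_rot: [[0.99, 0.14, 0.004], [0.14, -0.99, 0.003], [0.004, -0.002, -1.0]]
ft_force: [0.8, -1.1, -0.7]
opening: 0.418
```

```bash
python3 go.py .6686 -.1885 .16 8
```

```text
t 22.57 pos [0.4403 0.2936 0.1686] psi 8.1 open 0.418 F [ 0.8 -1.1 -0.7] q7 -131.0
twist units [-0.003 -0.005  0.002] shift now-axes [ 6.33 20.38  0.33] after-turn axes [ 6.36 20.37  0.34]
```

Emit:
drive_tool --deltas '[{"translation": [0.3,0.97,0],"twist": [0,0,0],"gripper": 1},{"translation": [0.3,0.97,0],"twist": [0,0,0],"gripper": 1},{"translation": [0.3,0.97,0],"twist": [0,0,0],"gripper": 1},{"translation": [0.3,0.97,0],"twist": [0,0,0],"gripper": 1},{"translation": [0.3,0.97,0],"twist": [0,0,0],"gripper": 1},{"translation": [0.3,0.97,0],"twist": [0,0,0],"gripper": 1},{"translation": [0.3,0.97,0],"twist": [0,0,0],"gripper": 1},{"translation": [0.3,0.97,0],"twist": [0,0,0],"gripper": 1},{"translation": [0.3,0.97,0],"twist": [0,0,0],"gripper": 1},{"translation": [0.3,0.97,0],"twist": [0,0,0],"gripper": 1}]'

```text
time: 23.82
tcp_pos: [0.5474, 0.0623, 0.1654]
tcp_rot: [[0.99, 0.141, -0.001], [0.141, -0.99, -0.0], [-0.001, 0.0, -1.0]]
ft_force: [-0.2, 0.0, -0.5]
opening: 0.42
```

Emit:
drive_tool --deltas '[{"translation": [0.3,0.97,0],"twist": [0,0,0],"gripper": 1},{"translation": [0.3,0.97,0],"twist": [0,0,0],"gripper": 1},{"translation": [0.3,0.97,0],"twist": [0,0,0],"gripper": 1},{"translation": [0.3,0.97,0],"twist": [0,0,0],"gripper": 1},{"translation": [0.3,0.97,0],"twist": [0,0,0],"gripper": 1},{"translation": [0.3,0.97,0],"twist": [0,0,0],"gripper": 1},{"translation": [0.3,0.97,0],"twist": [0,0,0],"gripper": 1},{"translation": [0.3,0.97,0],"twist": [0,0,0],"gripper": 1},{"translation": [0.3,0.97,0],"twist": [0,0,0],"gripper": 1},{"translation": [0.3,0.97,0],"twist": [0,0,0],"gripper": 1}]'

```text
time: 25.08
tcp_pos: [0.6557, -0.167, 0.1652]
tcp_rot: [[0.99, 0.141, -0.001], [0.141, -0.99, 0.0], [-0.001, -0.001, -1.0]]
ft_force: [0.5, -0.8, -0.1]
opening: 0.415
```

Emit:
drive_tool --deltas '[{"translation": [0.3,0.97,0],"twist": [0,0,0],"gripper": 1},{"translation": [0,0,0.8],"twist": [0,0,0],"gripper": 1},{"translation": [0,0,0.8],"twist": [0,0,0],"gripper": 1},{"translation": [0,0,0.8],"twist": [0,0,0],"gripper": 1},{"translation": [0,0,0],"twist": [0,0,0],"gripper": 1},{"translation": [0,0,0],"twist": [0,0,0],"gripper": 1}]'

```text
time: 25.82
tcp_pos: [0.6672, -0.1891, 0.1064]
tcp_rot: [[0.99, 0.141, 0.0], [0.141, -0.99, -0.0], [0.0, 0.0, -1.0]]
ft_force: [-0.1, -0.3, 0.3]
opening: 0.415
```

```bash
python3 go.py .6686 -.1885 .037 8; python3 - <<'E'
from h import *
snap('wrist','w7')
E
```

```text
t 25.82 pos [ 0.6672 -0.1891  0.1064] psi 8.1 open 0.415 F [-0.1 -0.3  0.3] q7 -78.0
twist units [ 0.    -0.001  0.002] shift now-axes [ 0.06 -0.02  2.78] after-turn axes [ 0.06 -0.02  2.78]
```

View pics/w7.png

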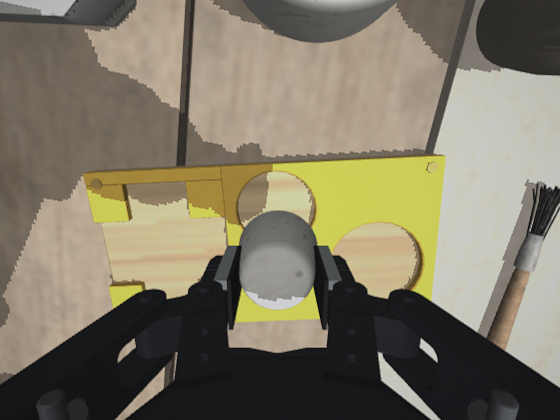

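```bash
python3 - <<'E'
from h import *
c=load('w7');s=arm.get_state();M=s['tcp_rot'];p=s['tcp_pos']
f=lambda u,v,z:((M.T@(world(c,u,v,z)-p))[:2]*1000).round(1)
print('pocket far',f(276,170,.016),'L/R',f(237,208,.016),f(316,205,.016),'plug far',f(279,210,.077),f(242,245,.077),f(316,245,.077))
E
```

```text
pocket far [34.4 -1.2] L/R [  6.  -30.2] [ 8.3 28.5] plug far [22.8  0.6] [  2.5 -19.9] [ 2.5 21.2]
```

The plug is about 3 mm short in x of the pocket centre. Trim, lower, release and lift.

Emit:
drive_tool --deltas '[{"translation": [0.12,-0.05,0.8],"twist": [0,0,0],"gripper": 1},{"translation": [0,0,0.8],"twist": [0,0,0],"gripper": 1},{"translation": [0,0,0.6],"twist": [0,0,0],"gripper": 1},{"translation": [0,0,0.3],"twist": [0,0,0],"gripper": 1},{"translation": [0,0,0.22],"twist": [0,0,0],"gripper": 1},{"translation": [0,0,0],"twist": [0,0,0],"gripper": 1},{"translation": [0,0,0],"twist": [0,0,0],"gripper": 0},{"translation": [0,0,0],"twist": [0,0,0],"gripper": -0.3},{"translation": [0,0,0],"twist": [0,0,0],"gripper": -0.5},{"translation": [0,0,0],"twist": [0,0,0],"gripper": -0.5}]'

```text
time: 27.12
tcp_pos: [0.6697, -0.1877, 0.038]
tcp_rot: [[0.99, 0.14, 0.0], [0.14, -0.99, -0.0], [0.0, 0.0, -1.0]]
ft_force: [0.8, -0.7, 0.1]
opening: 0.749
```

Emit:
drive_tool --deltas '[{"translation": [0,0,-0.5],"twist": [0,0,0],"gripper": -0.7},{"translation": [0,0,-1],"twist": [0,0,0],"gripper": -1},{"translation": [0,0,-1],"twist": [0,0,0],"gripper": -1},{"translation": [0,0,-1],"twist": [0,0,0],"gripper": -1},{"translation": [0,0,-1],"twist": [0,0,0],"gripper": -1},{"translation": [0,0,-1],"twist": [0,0,0],"gripper": -1},{"translation": [0,0,0],"twist": [0,0,0],"gripper": -1}]'

```text
time: 28.0
tcp_pos: [0.6711, -0.1879, 0.1788]
tcp_rot: [[0.99, 0.14, 0.005], [0.14, -0.99, -0.001], [0.005, 0.002, -1.0]]
ft_force: [0.3, -0.9, 0.1]
opening: 1.001
```

```bash
python3 go.py .43 .0015 .175 8;  python3 - <<'E'
from h import *
snap('wrist','w8')
E
```

```text
t 28.0 pos [ 0.6711 -0.1879  0.1788] psi 8.1 open 1.001 F [ 0.3 -0.9  0.1] q7 -77.0
twist units [ 0.002 -0.006  0.002] shift now-axes [-8.49 -8.86  0.1 ] after-turn axes [-8.5  -8.84  0.15]
```

View pics/w8.png

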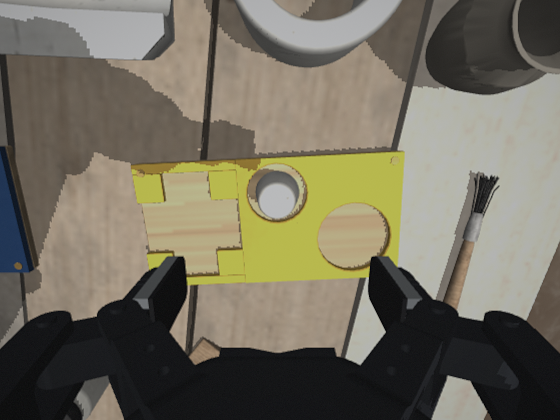

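The plug stands centred and upright in its pocket at (277,193). Next, the jar.

Emit:
drive_tool --deltas '[{"translation": [-0.94,-0.98,0],"twist": [0,0,0],"gripper": -1},{"translation": [-0.94,-0.98,0],"twist": [0,0,0],"gripper": -1},{"translation": [-0.94,-0.98,0],"twist": [0,0,0],"gripper": -1},{"translation": [-0.94,-0.98,0],"twist": [0,0,0],"gripper": -1},{"translation": [-0.94,-0.98,0],"twist": [0,0,0],"gripper": -1},{"translation": [-0.94,-0.98,0],"twist": [0,0,0],"gripper": -1},{"translation": [-0.94,-0.98,0],"twist": [0,0,0],"gripper": -1},{"translation": [-0.94,-0.98,0],"twist": [0,0,0],"gripper": -1},{"translation": [-0.94,-0.98,0],"twist": [0,0,0],"gripper": -1},{"translation": [0,0,0],"twist": [0,0,0],"gripper": -1}]'

```text
time: 29.3
tcp_pos: [0.4269, 0.0021, 0.175]
tcp_rot: [[0.99, 0.143, -0.002], [0.143, -0.99, -0.0], [-0.002, -0.0, -1.0]]
ft_force: [-0.1, 0.6, 0.4]
opening: 1.001
```

```bash
python3 go.py .43 .0015 .053 8;  python3 - <<'E'
from h import *
c=snap('wrist','w9')
s=arm.get_state();M=s['tcp_rot'];p=s['tcp_pos']
im=c['image'][60:330,190:370]
m=cv2.inRange(im,(0,0,0),(60,60,60)); n,l,st,ce=cv2.connectedComponentsWithStats(m)
for i in range(1,n):
    if st[i,4]>300:
        x,y,w,h=st[i,:4]; print(st[i],ce[i]+(190,60)); 
        print(((M.T@(world(c,x+190+w/2,y+60+h/2,.085)-p))[:2]*1000).round(1), w*.3/c['fx'])
E
```

```text
t 29.3 pos [0.4269 0.0021 0.175 ] psi 8.2 open 1.001 F [-0.1  0.6  0.4] q7 -95.0
twist units [-0.     0.003  0.005] shift now-axes [0.13 0.04 4.88] after-turn axes [0.12 0.04 4.88]
[  56  111   68   60 1321] [277.47993944 187.59121877]
[10.4  0.8] 0.06633565031393047
[161 194  19  76 356] [361.91011236 293.20224719]
[-65.6  66. ] 0.018534961117127633
```

View pics/w9.png

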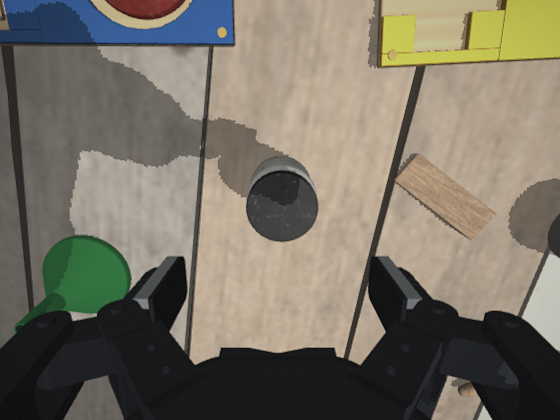

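The black lid is centred at (282,206), within ~3 mm of the fit. Wedge b is visible to the right at (445,195). I'm trimming and gripping the jar body.

Emit:
drive_tool --deltas '[{"translation": [0.12,0.06,0.9],"twist": [0,0,0],"gripper": -1},{"translation": [0,0,1],"twist": [0,0,0],"gripper": -1},{"translation": [0,0,1],"twist": [0,0,0],"gripper": -1},{"translation": [0,0,1],"twist": [0,0,0],"gripper": -1},{"translation": [0,0,0.95],"twist": [0,0,0],"gripper": -1},{"translation": [0,0,0],"twist": [0,0,0],"gripper": -1},{"translation": [0,0,0],"twist": [0,0,0],"gripper": 1},{"translation": [0,0,0],"twist": [0,0,0],"gripper": 1},{"translation": [0,0,0],"twist": [0,0,0],"gripper": 1},{"translation": [0,0,0],"twist": [0,0,0],"gripper": 1}]' --grip_force 45

```text
time: 30.6
tcp_pos: [0.4334, -0.0002, 0.0554]
tcp_rot: [[0.99, 0.14, 0.002], [0.14, -0.99, -0.0], [0.002, 0.0, -1.0]]
ft_force: [-0.4, -0.1, 7.4]
opening: 0.652
```

Emit:
drive_tool --deltas '[{"translation": [0,0,0],"twist": [0,0,0],"gripper": 1},{"translation": [0,0,-0.5],"twist": [0,0,0],"gripper": 1},{"translation": [0,0,-1],"twist": [0,0,0],"gripper": 1},{"translation": [0,0,-1],"twist": [0,0,0],"gripper": 1},{"translation": [0,0,-1],"twist": [0,0,0],"gripper": 1},{"translation": [0,0,-1],"twist": [0,0,0],"gripper": 1},{"translation": [0,0,0],"twist": [0,0,0],"gripper": 1}]'

```text
time: 31.48
tcp_pos: [0.4336, -0.0, 0.169]
tcp_rot: [[0.99, 0.14, 0.004], [0.14, -0.99, 0.0], [0.004, 0.001, -1.0]]
ft_force: [0.2, 0.4, -2.5]
opening: 0.646
```

```bash
python3 go.py .6338 -.2726 .165 8
```

```text
t 31.48 pos [ 0.4336 -0.      0.169 ] psi 8.1 open 0.646 F [ 0.2  0.4 -2.5] q7 -95.0
twist units [ 0.001 -0.005  0.001] shift now-axes [ 6.4  11.92  0.2 ] after-turn axes [ 6.41 11.91  0.16]
```

Jar held, and the wrist force shows its 2.5 N weight. Carry.

Emit:
drive_tool --deltas '[{"translation": [0.53,0.99,0],"twist": [0,0,0],"gripper": 1},{"translation": [0.53,0.99,0],"twist": [0,0,0],"gripper": 1},{"translation": [0.53,0.99,0],"twist": [0,0,0],"gripper": 1},{"translation": [0.53,0.99,0],"twist": [0,0,0],"gripper": 1},{"translation": [0.53,0.99,0],"twist": [0,0,0],"gripper": 1},{"translation": [0.53,0.99,0],"twist": [0,0,0],"gripper": 1},{"translation": [0.53,0.99,0],"twist": [0,0,0],"gripper": 1},{"translation": [0.53,0.99,0],"twist": [0,0,0],"gripper": 1},{"translation": [0.53,0.99,0],"twist": [0,0,0],"gripper": 1},{"translation": [0.53,0.99,0],"twist": [0,0,0],"gripper": 1}]'

```text
time: 32.72
tcp_pos: [0.5982, -0.2271, 0.1657]
tcp_rot: [[0.99, 0.141, -0.002], [0.141, -0.99, 0.001], [-0.002, -0.001, -1.0]]
ft_force: [0.6, 0.3, -2.0]
opening: 0.648
```

Emit:
drive_tool --deltas '[{"translation": [0.53,0.99,0],"twist": [0,0,0],"gripper": 1},{"translation": [0.53,0.99,0],"twist": [0,0,0],"gripper": 1},{"translation": [0,0,0.8],"twist": [0,0,0],"gripper": 1},{"translation": [0,0,0.8],"twist": [0,0,0],"gripper": 1},{"translation": [0,0,0],"twist": [0,0,0],"gripper": 1},{"translation": [0,0,0],"twist": [0,0,0],"gripper": 1}]'

```text
time: 33.48
tcp_pos: [0.6317, -0.2715, 0.127]
tcp_rot: [[0.99, 0.141, -0.0], [0.141, -0.99, 0.0], [0.0, -0.0, -1.0]]
ft_force: [0.0, -0.1, -1.8]
opening: 0.649
```

```bash
python3 go.py .6338 -.2726 .064 8; python3 - <<'E'
from h import *
snap('wrist','w10')
E
```

```text
t 33.48 pos [ 0.6317 -0.2715  0.127 ] psi 8.1 open 0.649 F [ 0.  -0.1 -1.8] q7 -70.0
twist units [-0.    -0.     0.002] shift now-axes [0.08 0.06 2.52] after-turn axes [0.08 0.06 2.52]
```

View pics/w10.png

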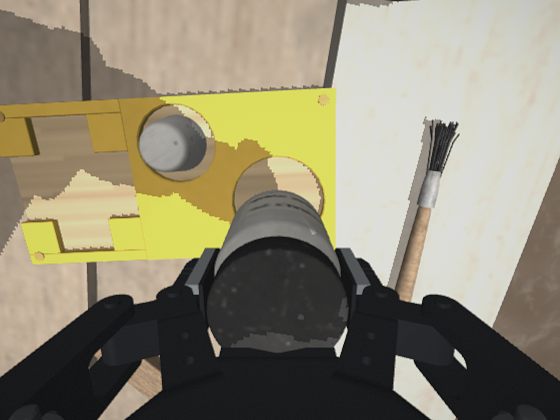

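```bash
python3 - <<'E'
from h import *
c=load('w10');s=arm.get_state();M=s['tcp_rot'];p=s['tcp_pos']
f=lambda u,v,z:((M.T@(world(c,u,v,z)-p))[:2]*1000).round(1)
print('pocket far',f(279,156,.016),'L/R',f(234,198,.016),f(324,198,.016),'jar far',f(273,191,.0716))
E
```

```text
pocket far [41.9  1. ] L/R [  8.3 -35.2] [ 8.3 37.3] jar far [27.2 -3. ]
```

The pocket centre is 2 to 6 mm ahead in x, with the rounded jar base making the edge uncertain. I'm trimming +4.5 mm and lowering gently.

Emit:
drive_tool --deltas '[{"translation": [0.18,0.04,0.8],"twist": [0,0,0],"gripper": 1},{"translation": [0,0,0.8],"twist": [0,0,0],"gripper": 1},{"translation": [0,0,0.4],"twist": [0,0,0],"gripper": 1},{"translation": [0,0,0.3],"twist": [0,0,0],"gripper": 1},{"translation": [0,0,0.2],"twist": [0,0,0],"gripper": 1},{"translation": [0,0,0],"twist": [0,0,0],"gripper": 1}]'

```text
time: 34.28
tcp_pos: [0.6367, -0.2723, 0.0649]
tcp_rot: [[0.99, 0.14, 0.001], [0.14, -0.99, -0.0], [0.001, 0.0, -1.0]]
ft_force: [0.5, -0.1, -2.5]
opening: 0.651
```

```bash
python3 go.py .4434 -.164 .15 64.5
```

```text
t 34.27 pos [ 0.6367 -0.2723  0.0649] psi 8.1 open 0.651 F [ 0.5 -0.1 -2.5] q7 -70.0
twist units [ 1.000e-03 -1.000e-03 -1.254e+00] shift now-axes [-7.04 -5.37 -3.42] after-turn axes [ 0.58 -8.84 -3.41]
```

Emit:
drive_tool --deltas '[{"translation": [0,0,0.05],"twist": [0,0,0],"gripper": 1},{"translation": [0,0,0],"twist": [0,0,0],"gripper": 1},{"translation": [0,0,0],"twist": [0,0,0],"gripper": -0.8},{"translation": [0,0,0],"twist": [0,0,0],"gripper": -1},{"translation": [0,0,0],"twist": [0,0,0],"gripper": -1},{"translation": [0,0,0],"twist": [0,0,0],"gripper": -1},{"translation": [0,0,-0.5],"twist": [0,0,0],"gripper": -1},{"translation": [0,0,-1],"twist": [0,0,0],"gripper": -1},{"translation": [0,0,-1],"twist": [0,0,0],"gripper": -1},{"translation": [0,0,-1],"twist": [0,0,0],"gripper": -1}]'

```text
time: 35.52
tcp_pos: [0.6364, -0.2722, 0.1524]
tcp_rot: [[0.99, 0.141, 0.001], [0.141, -0.99, -0.0], [0.001, 0.0, -1.0]]
ft_force: [0.1, -0.4, -0.1]
opening: 1.002
```

Emit:
drive_tool --deltas '[{"translation": [0,0,-0.5],"twist": [0,0,-0.2],"gripper": -1},{"translation": [0,0,0],"twist": [0,0,-0.21],"gripper": -1},{"translation": [0,0,0],"twist": [0,0,-0.21],"gripper": -1},{"translation": [0,0,0],"twist": [0,0,-0.21],"gripper": -1},{"translation": [0,0,0],"twist": [0,0,-0.21],"gripper": -1},{"translation": [0,0,0],"twist": [0,0,-0.2],"gripper": -1},{"translation": [0,0,0],"twist": [0,0,0],"gripper": -1}]'

```text
time: 36.4
tcp_pos: [0.6363, -0.2725, 0.1638]
tcp_rot: [[0.442, 0.897, 0.001], [0.897, -0.442, -0.0], [0.0, 0.001, -1.0]]
ft_force: [0.0, -0.3, 0.7]
opening: 0.999
```

```bash
python3 go.py .4434 -.164 .15 64.5
```

```text
t 36.4 pos [ 0.6363 -0.2725  0.1638] psi 63.8 open 0.999 F [ 0.  -0.3  0.7] q7 -21.0
twist units [ 0.001 -0.    -0.016] shift now-axes [ 0.49 -8.84  0.55] after-turn axes [ 0.6  -8.83  0.55]
```

Emit:
drive_tool --deltas '[{"translation": [0.06,-0.98,0],"twist": [0,0,-0.015],"gripper": -1},{"translation": [0.06,-0.98,0],"twist": [0,0,0],"gripper": -1},{"translation": [0.06,-0.98,0],"twist": [0,0,0],"gripper": -1},{"translation": [0.06,-0.98,0],"twist": [0,0,0],"gripper": -1},{"translation": [0.06,-0.98,0],"twist": [0,0,0],"gripper": -1},{"translation": [0.06,-0.98,0],"twist": [0,0,0],"gripper": -1},{"translation": [0.06,-0.98,0],"twist": [0,0,0],"gripper": -1},{"translation": [0.06,-0.98,0],"twist": [0,0,0],"gripper": -1},{"translation": [0.06,-0.98,0],"twist": [0,0,0],"gripper": -0.6},{"translation": [0,0,0],"twist": [0,0,0],"gripper": -0.6}]'

```text
time: 37.65
tcp_pos: [0.4418, -0.1645, 0.1636]
tcp_rot: [[0.433, 0.902, -0.0], [0.902, -0.433, -0.001], [-0.001, 0.0, -1.0]]
ft_force: [0.9, -0.2, 0.1]
opening: 0.798
```

```bash
python3 go.py .4434 -.164 .016 64.5; python3 - <<'E'
from h import *
c=snap('wrist','w11');t=snap('side','s11')
cv2.imwrite('pics/m11.png',np.hstack([cv2.resize(c['image'],(400,300)),cv2.resize(t['image'][190:350,220:433],(400,300),interpolation=cv2.INTER_CUBIC)]))
E
```

```text
t 37.65 pos [ 0.4418 -0.1645  0.1636] psi 64.4 open 0.798 F [ 0.9 -0.2  0.1] q7 -25.0
twist units [ 0.     0.001 -0.003] shift now-axes [0.05 0.05 5.91] after-turn axes [0.04 0.05 5.91]
```

View pics/m11.png

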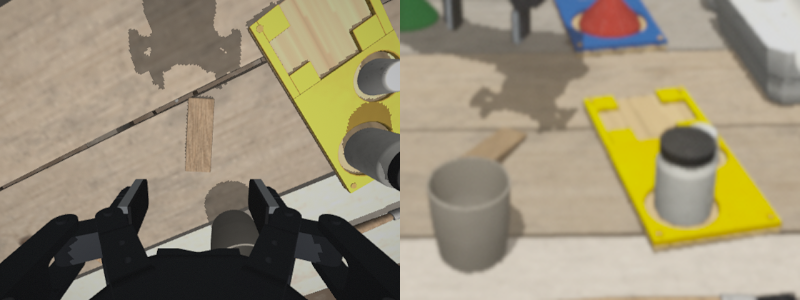

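The jar is upright in its pocket. Wedge b is at full-frame (280,188), turned about 2° from the jaws. I'll measure it by colour to refine.

```bash
python3 - <<'E'
from h import *
s=arm.get_state();M=s['tcp_rot'];p=s['tcp_pos']
c=load('w11');im=cv2.imread('pics/w11.png');H=cv2.cvtColor(im,cv2.COLOR_BGR2HSV)
print(H[180:184,276:284:3].reshape(-1,3)[:4].tolist(), H[160:162,230].tolist())
m=cv2.inRange(H,(5,95,60),(20,255,255)); r=np.zeros_like(m); r[115:260,235:320]=m[115:260,235:320]
r=cv2.morphologyEx(r,cv2.MORPH_OPEN,np.ones((5,5)))
k=max(cv2.findContours(r,cv2.RETR_EXTERNAL,cv2.CHAIN_APPROX_NONE)[0],key=cv2.contourArea)[:,0]
print(k.min(0),k.max(0))
P=np.array([(M.T@(world(c,u,v,.013)-p))[:2]*1000 for u,v in k],np.float32)
print(cv2.minAreaRect(P))
E
```

```text
[[15, 83, 157], [16, 83, 173], [16, 76, 165], [16, 83, 153]] [[17, 48, 191], [17, 48, 192]]Traceback (most recent call last):
  File "<stdin>", line 7, in <module>
ValueError: max() iterable argument is empty
```

```bash
cat > wm.py <<'E'
import sys
from h import *
s=arm.get_state();M=s['tcp_rot'];p=s['tcp_pos']
c=load('w11');im=cv2.imread('pics/w11.png');H=cv2.cvtColor(im,cv2.COLOR_BGR2HSV)
m=cv2.inRange(H,(5,64,60),(25,255,255)); r=np.zeros_like(m); r[115:260,240:320]=m[115:260,240:320]
r=cv2.morphologyEx(cv2.morphologyEx(r,cv2.MORPH_CLOSE,np.ones((5,5))),cv2.MORPH_OPEN,np.ones((7,7)))
k=max(cv2.findContours(r,cv2.RETR_EXTERNAL,cv2.CHAIN_APPROX_NONE)[0],key=cv2.contourArea)[:,0]
print(k.min(0),k.max(0))
for z in(.005,.013): 
    P=np.array([(M.T@(world(c,u,v,z)-p))[:2]*1000 for u,v in k],np.float32)
    print(cv2.minAreaRect(P))
E
python3 wm.py
```

```text
[259 136] [299 240]
((3.1052169799804688, 0.23029136657714844), (101.84178161621094, 35.385154724121094), 2.972761869430542)
((4.989952087402344, 0.1848316192626953), (99.00949096679688, 34.40106201171875), 2.9727590084075928)
```

The centre is within 1 mm once the camera bias is removed. The angle is off by 3°, so I'm turning +3° and gripping.

Emit:
drive_tool --deltas '[{"translation": [0,0.01,1],"twist": [0,0,0.06],"gripper": -0.35},{"translation": [0,0,1],"twist": [0,0,0],"gripper": -0.35},{"translation": [0,0,1],"twist": [0,0,0],"gripper": -0.35},{"translation": [0,0,1],"twist": [0,0,0],"gripper": -0.35},{"translation": [0,0,1],"twist": [0,0,0],"gripper": -0.35},{"translation": [0,0,0.6],"twist": [0,0,0],"gripper": -0.35},{"translation": [0,0,0.3],"twist": [0,0,0],"gripper": -0.35},{"translation": [0,0,0],"twist": [0,0,0],"gripper": -0.35},{"translation": [0,0,0],"twist": [0,0,0],"gripper": 1},{"translation": [0,0,0],"twist": [0,0,0],"gripper": 1}]' --grip_force 30

```text
time: 39.0
tcp_pos: [0.4438, -0.1653, 0.0164]
tcp_rot: [[0.472, 0.882, 0.001], [0.882, -0.472, -0.001], [0.0, 0.001, -1.0]]
ft_force: [-0.9, 0.9, 3.3]
opening: 0.387
```

Emit:
drive_tool --deltas '[{"translation": [0,0,0],"twist": [0,0,0],"gripper": 1},{"translation": [0,0,0],"twist": [0,0,0],"gripper": 1},{"translation": [0,0,0],"twist": [0,0,0],"gripper": 1}]'

```text
time: 39.38
tcp_pos: [0.4438, -0.1653, 0.0164]
tcp_rot: [[0.472, 0.882, 0.001], [0.882, -0.472, -0.001], [0.0, 0.001, -1.0]]
ft_force: [-2.1, 0.9, 7.2]
opening: 0.389
```

```bash
python3 go.py .6225 -.1077 .115 10.9
```

```text
t 39.38 pos [ 0.4438 -0.1653  0.0164] psi 61.8 open 0.389 F [-2.1  0.9  7.2] q7 -37.0
twist units [ 2.000e-03 -1.000e-03  1.132e+00] shift now-axes [ 5.41  5.22 -3.94] after-turn axes [ 7.46 -0.91 -3.95]
```

Emit:
drive_tool --deltas '[{"translation": [0,0,-0.5],"twist": [0,0,0],"gripper": 1},{"translation": [0,0,-1],"twist": [0,0,0],"gripper": 1},{"translation": [0,0,-1],"twist": [0,0,0],"gripper": 1},{"translation": [0,0,-1],"twist": [0,0,0],"gripper": 1},{"translation": [0,0,-0.4],"twist": [0,0,0.22],"gripper": 1},{"translation": [0,0,0],"twist": [0,0,0.22],"gripper": 1},{"translation": [0,0,0],"twist": [0,0,0.22],"gripper": 1},{"translation": [0,0,0],"twist": [0,0,0.22],"gripper": 1},{"translation": [0,0,0],"twist": [0,0,0.22],"gripper": 1},{"translation": [0,0,0],"twist": [0,0,0.03],"gripper": 1}]'

```text
time: 40.62
tcp_pos: [0.4434, -0.1649, 0.1138]
tcp_rot: [[0.982, 0.191, 0.001], [0.191, -0.982, -0.0], [0.001, 0.0, -1.0]]
ft_force: [0.6, 0.6, -0.4]
opening: 0.385
```

Emit:
drive_tool --deltas '[{"translation": [0.93,-0.115,0],"twist": [0,0,0],"gripper": 1},{"translation": [0.93,-0.115,0],"twist": [0,0,0],"gripper": 1},{"translation": [0.93,-0.115,0],"twist": [0,0,0],"gripper": 1},{"translation": [0.93,-0.115,0],"twist": [0,0,0],"gripper": 1},{"translation": [0.93,-0.115,0],"twist": [0,0,0],"gripper": 1},{"translation": [0.93,-0.115,0],"twist": [0,0,0],"gripper": 1},{"translation": [0.93,-0.115,0],"twist": [0,0,0],"gripper": 1},{"translation": [0.93,-0.115,0],"twist": [0,0,0],"gripper": 1},{"translation": [0,0,0],"twist": [0,0,0],"gripper": 1},{"translation": [0,0,0],"twist": [0,0,0],"gripper": 1}]'

```text
time: 41.88
tcp_pos: [0.6205, -0.1075, 0.113]
tcp_rot: [[0.981, 0.192, -0.001], [0.192, -0.981, -0.0], [-0.001, -0.0, -1.0]]
ft_force: [-0.4, 0.2, -0.4]
opening: 0.386
```

```bash
python3 go.py .6225 -.1077 .0254 10.9; python3 - <<'E'
from h import *
c=snap('wrist','w12');im=c['image'];H=cv2.cvtColor(im,cv2.COLOR_BGR2HSV)
s=arm.get_state();M=s['tcp_rot'];p=s['tcp_pos']
f=lambda u,v,z:((M.T@(world(c,u,v,z)-p))[:2]*1000).round(1)
# column profile above the wedge: H,S,V going down
for v in range(100,200,3): print(v,H[v,278].tolist(),end=' ')
print()
for v in (205,): print([ (u,H[v,u].tolist()) for u in range(190,370,5)])
for v in (125,140,155,170): print(v,f(278,v,.012),f(278,v,.120))
E
```

```text
t 41.88 pos [ 0.6205 -0.1075  0.113 ] psi 11.1 open 0.386 F [-0.4  0.2 -0.4] q7 -83.0
twist units [-0.     0.001  0.004] shift now-axes [0.08 0.02 3.5 ] after-turn axes [0.07 0.02 3.5 ]
100 [17, 53, 201] 103 [17, 54, 202] 106 [16, 54, 203] 109 [17, 53, 204] 112 [17, 52, 210] 115 [17, 51, 126] 118 [13, 36, 126] 121 [30, 147, 218] 124 [30, 146, 216] 127 [30, 146, 216] 130 [30, 146, 217] 133 [23, 92, 214] 136 [24, 68, 215] 139 [23, 71, 215] 142 [22, 72, 215] 145 [21, 74, 215] 148 [23, 70, 215] 151 [26, 63, 216] 154 [30, 56, 217] 157 [17, 73, 108] 160 [15, 84, 174] 163 [15, 82, 178] 166 [16, 80, 179] 169 [16, 83, 178] 172 [15, 82, 181] 175 [14, 83, 179] 178 [15, 81, 185] 181 [15, 83, 175] 184 [16, 83, 175] 187 [15, 82, 184] 190 [15, 84, 179] 193 [16, 85, 177] 196 [15, 83, 181] 199 [16, 82, 180] 
[(190, [17, 54, 203]), (195, [16, 53, 206]), (200, [17, 52, 123]), (205, [16, 54, 128]), (210, [16, 51, 131]), (215, [17, 82, 140]), (220, [18, 80, 147]), (225, [18, 80, 147]), (230, [18, 80, 147]), (235, [18, 80, 147]), (240, [18, 81, 145]), (245, [15, 71, 125]), (250, [16, 74, 117]), (255, [15, 79, 107]), (260, [17, 76, 121]), (265, [15, 78, 117]), (270, [15, 85, 120]), (275, [16, 73, 132]), (280, [15, 82, 178]), (285, [15, 81, 186]), (290, [16, 83, 173]), (295, [16, 78, 194]), (300, [15, 76, 192]), (305, [15, 79, 197]), (310, [15, 78, 199]), (315, [22, 72, 219]), (320, [21, 75, 215]), (325, [21, 75, 215]), (330, [21, 75, 215]), (335, [21, 75, 215]), (340, [18, 83, 139]), (345, [30, 146, 218]), (350, [30, 146, 217]), (355, [30, 147, 217]), (360, [30, 146, 216]), (365, [30, 147, 217])]
125 [66.   0.3] [68.3 -0.1]
140 [55.4  0.3] [62.7 -0.1]
155 [44.4  0.3] [56.9 -0.1]
170 [33.2  0.3] [51.  -0.1]
```

The wedge edges (242–313 px) centre on the bay arms (213–340 px), and the end margins agree within about 1 mm. Lower, release and lift.

Emit:
drive_tool --deltas '[{"translation": [-0.04,0,1],"twist": [0,0,0],"gripper": 1},{"translation": [0,0,1],"twist": [0,0,0],"gripper": 1},{"translation": [0,0,0.8],"twist": [0,0,0],"gripper": 1},{"translation": [0,0,0.4],"twist": [0,0,0],"gripper": 1},{"translation": [0,0,0.2],"twist": [0,0,0],"gripper": 1},{"translation": [0,0,0.12],"twist": [0,0,0],"gripper": 1},{"translation": [0,0,0],"twist": [0,0,0],"gripper": 1}]'

```text
time: 42.8
tcp_pos: [0.6209, -0.1073, 0.0257]
tcp_rot: [[0.982, 0.191, 0.001], [0.191, -0.982, -0.0], [0.001, 0.0, -1.0]]
ft_force: [0.7, 0.2, 0.0]
opening: 0.392
```

Emit:
drive_tool --deltas '[{"translation": [0,0,0],"twist": [0,0,0],"gripper": -0.2},{"translation": [0,0,0],"twist": [0,0,0],"gripper": -0.2},{"translation": [0,0,0],"twist": [0,0,0],"gripper": -0.2},{"translation": [0,0,-0.5],"twist": [0,0,0],"gripper": -0.2},{"translation": [0,0,-1],"twist": [0,0,0],"gripper": -0.2},{"translation": [0,0,-1],"twist": [0,0,0],"gripper": -0.5},{"translation": [0,0,-1],"twist": [0,0,0],"gripper": -0.7},{"translation": [0,0,-1],"twist": [0,0,0],"gripper": -1},{"translation": [0,0,-1],"twist": [0,0,0],"gripper": -1},{"translation": [-0.9,0,-1],"twist": [0,0,0],"gripper": -1}]'

```text
time: 44.05
tcp_pos: [0.5992, -0.1109, 0.1893]
tcp_rot: [[0.981, 0.192, 0.002], [0.192, -0.981, 0.0], [0.002, -0.0, -1.0]]
ft_force: [-0.9, -0.1, 0.4]
opening: 0.997
```

Emit:
drive_tool --deltas '[{"translation": [-1,0,-0.4],"twist": [0,0,0],"gripper": -1},{"translation": [-1,0,0],"twist": [0,0,0],"gripper": -1},{"translation": [-1,0,0],"twist": [0,0,0],"gripper": -1},{"translation": [0,0,0],"twist": [0,0,0],"gripper": -1},{"translation": [0,0,0],"twist": [0,0,0],"gripper": -1}]'

```text
time: 44.68
tcp_pos: [0.5255, -0.1257, 0.1983]
tcp_rot: [[0.982, 0.191, 0.001], [0.191, -0.982, -0.0], [0.001, 0.0, -1.0]]
ft_force: [0.1, 0.6, 0.1]
opening: 1.0
```

```bash
python3 - <<'E'
from h import *
w=snap('wrist','w13')['image'];t=snap('top','t13')['image'];s=snap('side','s13')['image']
r=lambda i:cv2.resize(i,(400,300),interpolation=cv2.INTER_CUBIC)
cv2.imwrite('pics/m13.png',np.vstack([np.hstack([r(w),r(t[110:260,185:385])]),np.hstack([r(s[140:350,220:500]),r(t[110:250,300:487])])]))
E
```

```text
(no output)
```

View pics/m13.png

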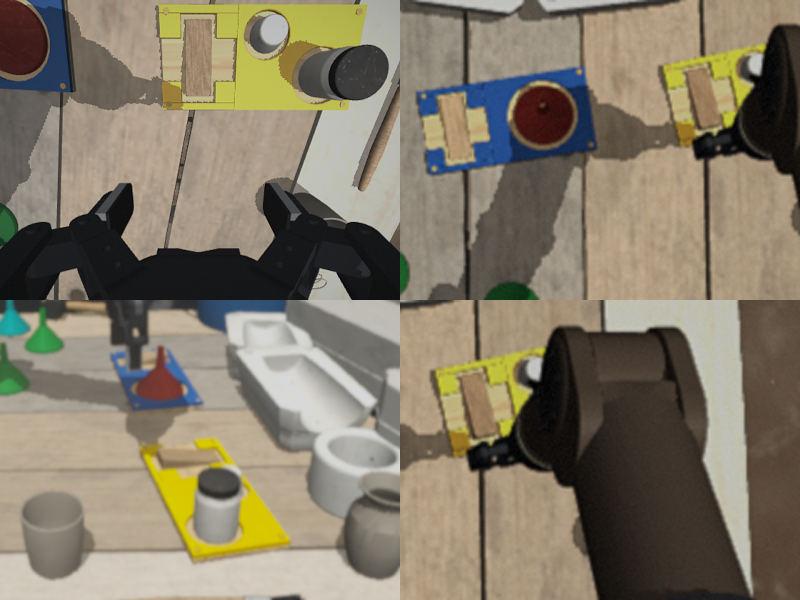

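The composite shows the funnel, plug and jar seated upright, both wedges in their bays and the beaker standing. The yellow wedge looks slightly skewed, so I'll check its margin in numbers.

```bash
python3 - <<'E'
from h import *
c=load('w13');im=cv2.imread('pics/w13.png');H=cv2.cvtColor(im,cv2.COLOR_BGR2HSV)
a=np.radians(10.9);R=np.array([[np.cos(a),-np.sin(a)],[np.sin(a),np.cos(a)]])
f=lambda u,v,z:(R.T@(world(c,u,v,z)[:2]-(.6376,-.1863))*1000)
y=cv2.inRange(H,(26,120,90),(34,255,255))
k=max(cv2.findContours(y,cv2.RETR_EXTERNAL,cv2.CHAIN_APPROX_NONE)[0],key=cv2.contourArea)[:,0]
print('tray x/y',np.array([f(u,v,.016) for u,v in k]).min(0).round(1),np.array([f(u,v,.016) for u,v in k]).max(0).round(1))
for v in (40,60,80,100,120):
    print(v,[(u,*H[v,u].tolist()) for u in range(225,330,4)])
E
```

```text
tray x/y [ -61.5 -129.4] [ 68.4 130.4]
40 [(225, 30, 148, 190), (229, 30, 148, 188), (233, 30, 148, 189), (237, 30, 148, 189), (241, 30, 148, 188), (245, 30, 147, 189), (249, 30, 148, 188), (253, 25, 75, 150), (257, 27, 63, 179), (261, 15, 81, 155), (265, 16, 75, 149), (269, 16, 77, 152), (273, 16, 79, 155), (277, 16, 79, 154), (281, 16, 78, 164), (285, 16, 78, 164), (289, 15, 87, 153), (293, 16, 84, 145), (297, 31, 57, 192), (301, 17, 80, 137), (305, 30, 148, 190), (309, 30, 148, 189), (313, 30, 148, 189), (317, 30, 148, 188), (321, 30, 148, 189), (325, 30, 147, 189), (329, 30, 147, 189)]
60 [(225, 17, 68, 117), (229, 26, 64, 190), (233, 26, 65, 189), (237, 25, 64, 190), (241, 26, 63, 189), (245, 26, 64, 190), (249, 26, 64, 190), (253, 26, 63, 189), (257, 16, 84, 128), (261, 16, 74, 158), (265, 15, 78, 160), (269, 16, 77, 158), (273, 16, 80, 153), (277, 15, 82, 158), (281, 15, 80, 162), (285, 15, 82, 156), (289, 15, 76, 172), (293, 16, 76, 164), (297, 23, 70, 192), (301, 23, 72, 189), (305, 22, 71, 188), (309, 22, 70, 189), (313, 22, 70, 189), (317, 22, 70, 189), (321, 22, 70, 189),
[... 990 characters left out ...]
(305, 22, 72, 192), (309, 22, 70, 192), (313, 22, 70, 192), (317, 22, 69, 191), (321, 22, 72, 192), (325, 22, 71, 186), (329, 26, 150, 104)]
120 [(225, 16, 43, 113), (229, 22, 162, 156), (233, 22, 163, 156), (237, 22, 162, 156), (241, 21, 163, 155), (245, 23, 160, 158), (249, 31, 148, 200), (253, 30, 152, 180), (257, 17, 81, 135), (261, 16, 75, 163), (265, 16, 80, 159), (269, 15, 79, 165), (273, 15, 76, 151), (277, 16, 76, 148), (281, 15, 83, 154), (285, 15, 81, 155), (289, 15, 81, 155), (293, 15, 78, 167), (297, 24, 67, 183), (301, 26, 152, 124), (305, 30, 147, 194), (309, 30, 147, 194), (313, 30, 147, 194), (317, 30, 147, 194), (321, 30, 147, 194), (325, 30, 148, 195), (329, 29, 149, 135)]
```

At row 40 the wedge spans 259–296 px inside bay walls at 251–303, so it is straight, with floor visible on both sides. At row 120 the floor shows on the right and the left gap is only a pixel or two. Handing in.

```bash
python3 -c "
from cell import arm
print(arm.close_job())"
```

```text
the job is handed in; nothing more can be done
None
```

Both kits are made up and the job is handed in. It took about 45 s of robot time, in the order you listed. The hand-in gave no verdict.

- **Blue tray:** the red funnel, then one wedge.
- **Yellow tray:** the white plug, then the black-lidded jar, then the other wedge.
- **Last pictures (top, side, wrist):** the funnel, plug and jar stand upright in their pockets. Both wedges lie in their bays, the gripper is open and clear, and the beaker is where it was. I never went near the green and turquoise funnels.
- **Yellow wedge:** it looked slightly skewed in the last picture. A pixel check showed it lying straight in the bay, though its left side is close to the wall at the near end. It met no resistance going down and ended about 9 mm above its bench height, which matches the pocket floor.

Two measurements disagreed:
- **Wrist camera:** it read about 4 mm farther along tool x than the top camera. I allowed for that in every placing.
- **Jar:** two estimates of its offset differed by about 5 mm. I set it down between them, and it went down without touching the rim.

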